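# Open the reagent carton on the lab bench

## Task

Open the cardboard carton that has just arrived on the lab bench: swing its lid up and over, then fold the two inner side flaps outwards, so that all three lean back clearly past upright by themselves and the vials lie exposed. Go gently: the carton must stay standing where it is, do not press on the glass vials inside, and leave the other things on the bench alone.

Things in the scene. Friction and masses are not known exactly. Their poses are not given: they have to be found in the camera images.
- carton: brown carton, 2.2 to 3.4 kg, loose on the table; outside 150 (x) x 210 (y) x 110 high, walls 4. Origin: centre of its underside, z up; x from the notched front wall (facing roughly to the robot's right) to the back wall; y (left) roughly towards the robot. Hand notch in the middle of the front wall's upper edge: 64 wide, open from 60 above the table up to the lid
- lid (a joint): angle (rad) of the top lid flap, 150 x 210 x 5 thick, about 60 g, covering the whole mouth, hinged along the top of the back wall. 0: shut and level; it grows as the front edge swings up and back; 1.57 upright, stop at 2.5. It falls shut again if let go well short of upright. Shut, its underside is 110 above the table
- lid_edge (a point): middle of the lid's free edge (mid-thickness); moves with the lid
- lid_hinge (a point): middle of the lid's hinge line, fixed on the carton at x 75, z 112.5 of the carton
- left_flap (a joint): angle (rad) of the inner side flap hinged along the top of the carton's left (+y) wall, 138 (along x) x 68 (from hinge to free edge) x 4 thick, lying under the lid. 0: level; slightly negative: sagging into the carton; grows as its free edge swings up and outwards; 1.57 upright, stop at 2.5. The crease is stiff: it stays where it is left
- right_flap (a joint): the same for the inner side flap hinged along the right (-y) wall. Between the free edges of the two side flaps, when level, there is a gap of 66
- left_edge (a point): middle of the left flap's free edge; moves with it
- right_edge (a point): middle of the right flap's free edge; moves with it
- left_hinge (a point): middle of the left flap's hinge line, fixed on the carton at y 101, z 106
- right_hinge (a point): middle of the right flap's hinge line, at y -101, z 106 of the carton
- tray: the contents: white tray of capped glass vials, 120 x 170, 46 high, on the carton's floor (hidden at first); origin at the centre of its underside; its caps reach 50 above the table, 60 below the lid
- jar: bystander: clear specimen jar with an orange lid, 60 diameter, 70 high; origin at the centre of its underside
- slide_box: bystander: blue slide box with a white lid, 92 x 62 x 36 high; origin at the centre of its underside
- mug: bystander: blue mug, 80 diameter, 90 high; origin at the centre of its underside
- stain_bottle: bystander: amber bottle with a red cap, 56 diameter, 130 high; origin at the centre of its underside
- stain_bottle2: bystander: white bottle with a blue cap, 56 diameter, 130 high; origin at the centre of its underside
- tube_rack: bystander: white tube rack, 60 x 200, about 90 high with its tubes; origin at the centre of its underside

How it is judged:
On the way, in this order (a step that is already met when the one before it is completed fails the run):
1. the lid is swung past upright (value of joint lid above 1.65 rad), for 0.2 s.
2. one of the side flaps is folded past upright, with the lid still back (value of joint lid above 1.65 rad and value of joint any of left_flap, right_flap above 1.65 rad), for 0.1 s.
At the end, for the whole second after the job is handed in: lid and both side flaps are open past 1.75 rad (100 degrees) and at rest, the carton stands upright (within 0.05 rad) within 30 mm of where it was, and the tray of vials still lies on its floor (value of joint each of lid, left_flap, right_flap above 1.75 rad and distance of carton from where it was at the start of the episode below 0.03 m and angle between carton's own z axis and vertical below 0.05 rad and z of tray in the frame of carton below 0.012 m and linear speed of carton below 0.02 m/s and velocity of joint lid between -0.2 and 0.2 rad/s and velocity of joint left_flap between -0.2 and 0.2 rad/s and velocity of joint right_flap between -0.2 and 0.2 rad/s); the robot touches nothing.
It fails at once if the carton is shoved more than 40 mm or lifted or tipped by more than 0.2 rad (distance of carton from where it was at the start of the episode above 0.04 m or angle between carton's own z axis and vertical above 0.2 rad).
It fails at once if the vials are pressed with more than 8 N (contact force between the arm and tray above 8 N).
It fails at once if a bystander is shoved more than 40 mm or knocked over (distance of any of jar, slide_box, mug, stain_bottle, stain_bottle2, tube_rack from where it was at the start of the episode above 0.04 m or angle between any of jar, slide_box, mug, stain_bottle, stain_bottle2, tube_rack's own z axis and vertical above 0.5 rad).
It also fails if it takes over 72 s, if anything falls off the work surface, if the arm or the gripper's body presses on something with over 40 N, if the wrist force passes 120 N, or if a joint passes its speed limit or range.

## Robot

A 7-joint arm with a two-finger parallel gripper is mounted at the origin on the work surface. World frame = base frame: x ahead of the robot, y to its left, z up, the work surface at z = 0. Lengths are in m, angles in rad, forces in N, time in s.
With the tool pointing down it reaches from about 0.425 to 0.925 m from the base axis. Payload 6.8 kg.
Tool frame: the origin (TCP) lies midway between the tips of the shut fingers; the grasp point (between the pads) lies 19 mm behind it (r.grip_depth is the distance from the TCP to the grasp point, in m); z points along the fingers, y is the line along which they close (so a half turn about z gives the same grasp; the last joint's range is limited). The gripper opens to 85 mm and grips with 20 to 120 N. Pads are 22 mm wide; open, the fingers measure 114 mm over their backs; the gripper's body (76 mm by 85 mm) begins 54 mm behind the grasp point. The pads swing forward as they close: fully open they stand 13 mm farther back than shut.
Start: joints at [-1.254, 0.477, 0.022, 1.555, -0.011, 1.109, -0.083], TCP at [0.278, 0.615, 0.231] pointing down, gripper open.
Joint ranges: [-2.96, 2.96], [-0.34, 2.1], [-1.41, 1.46], [0.24, 2.44], [-1.37, 4.51], [0.17, 1.92], [-2.96, 2.96]. Speed limits (rad/s): [2.39, 2.39, 3.14, 3.14, 3.14, 3.14, 3.14].

## Interface

Orientations are given as a rotation vector (axis times angle).
In Python, from bench import telemetry, grab_frame, calibration, order, silhouettes, r gives the robot as it stands.
- The arm moves only by the tool apply_moves, never from a script. Its argument "moves" is a list of rows, each a list of 7 numbers: the turn, a rotation vector about the tool's x, y, z scaled (see below), then the shift along the tool's x, y, z scaled (see below), then the opening, from -1 (shut) to 1 (fully open). A call has exactly 8 rows; each row shifts and turns the commanded pose from where the row before left it, along the tool's axes as they then stand; what a row does not reach is not made up. The controller multiplies each number of a shift by 1000 mm and each number of a turn by 6 degrees. A row lasts 1/12 s, in which the tool goes at most 41.7 mm and 7.16 degrees, less where a joint would pass 70% of its speed; a pose out of reach is approached as far as the arm can. A call with a number of a shift or a turn outside -1 to 1 is refused whole. A call with a gripper value outside its range is refused whole. The fingers move at their own pace and stop on an object; "grip_force" is the grip in N (left out, the last holds). Time passes only in rows, so rows that do not move let the fingers close, or fill a call up. It gives the time, the measured TCP pose, the force, the opening and the grip force at its end, in the units of the state.
- telemetry.get_obs(): the state, without advancing time (a new reading comes with each control period).
- grab_frame(name): name is "scene" or "side" or "wrist"; returns the picture (480x640x3 uint8, blue, green, red); there is no depth.
- calibration(name): a dict with "fx", "fy", "cx", "cy" (pixels), "world_from_camera" (4x4, takes a point from camera to world coordinates); the wrist camera has in their place "mount" (4x4, takes a point from camera to tool coordinates, whose origin is the TCP and whose axes are the flange's). Camera axes: x right, y down, z forward; pixel columns grow to the right and rows downward; lengths in m; the calibration is good to about 2 mm. A picture is of the moment at which its call begins: read the wrist's pose just before it. calibration takes no time and is no camera call.
- order.hand_in(): hands the job in; it is judged then, once.
Trained networks look in the newest picture that a camera, given by its name, has taken for a name from the list of things; names that differ only in an ending like _2 or _b are one class to them, and where a whole thing is asked for, a point or a joint stands for the part that bears it (a point fixed in the world has none). Each returns a list of dicts, best first, with "p" (0 to 1); they miss things now and then, are a little off and sometimes report something else, mostly with a low value. They report only what shows in the picture. A call takes as long as a camera call.
- silhouettes(thing, camera): "mask" (480x640 bool, what is visible of it) and "extent" ([centre column, centre row, width, height] in pixels, round what is visible of it).
The state is a dict: "clock": time; "joints": joint angles; "qvel": joint speeds; "tau": joint torques, N m; "tcp_pos": TCP position; "orientation": TCP orientation; "contact_force": force on the tool from outside, world axes, zero at the start; "moment": the same for the moment, N m; "grip_width": finger opening in m; "gripper_force": force on a finger pad.
Only numpy, scipy, OpenCV 4.12 (cv2) and the standard library are available. Lean on these libraries where they do the work, as an engineer would, in place of code of your own. Each camera call takes 0.05 s, during which the arm holds its last target. There are 200 camera calls.

## Working session

There is one attempt and no reset: what is moved stays moved. The work goes in short steps, Python scripts to look and compute and a tool call to move; the robot and the scene stay as the last step left them, time stands still between calls to the robot, and variables do not carry over. Pictures are saved under pics/ and viewed, at most 10 in all, crops included, and the job is handed in when it is done.

Besides the shell and the picture viewer there is one more tool, called after "Request:" as name(argument=value, ...), one argument or row to a line, values as JSON. apply_moves: Moves the arm, as the interface text tells. Its arguments: {"type":"object","properties":{"moves":{"type":"array"},"grip_force":{"type":"number"}},"required":["moves"]}

```bash
mkdir -p pics; ls; python3 - <<'E'
from bench import telemetry, grab_frame, calibration, silhouettes
import cv2, numpy as np
o=telemetry.get_obs(); print({k:np.round(v,3).tolist() for k,v in o.items()})
ims=[]
for n in ["scene","side"]:
    im=grab_frame(n); cv2.imwrite(f"pics/{n}0.png",im)
    c=calibration(n); print(n,c["fx"],c["fy"],c["cx"],c["cy"],np.round(c["world_from_camera"],4).tolist())
    for t in ["carton","lid"]:
        for s in silhouettes(t,n)[:2]:
            print(t,s["p"],np.round(s["extent"],1)); np.save(f"{t}_{n}.npy",s["mask"])
            break
print(calibration("wrist"))
E
```

```text
pics
{'clock': 0.0, 'joints': [-1.254, 0.478, 0.022, 1.556, -0.012, 1.109, -0.083], 'qvel': [-0.001, 0.0, -0.001, 0.0, -0.0, 0.001, 0.002], 'tau': [-0.0, -59.644, 1.608, -28.119, 0.012, 0.009, 0.0], 'tcp_pos': [0.278, 0.614, 0.23], 'orientation': [-0.662, -3.071, 0.003], 'contact_force': [-0.19, 0.517, 0.169], 'moment': [-0.007, -0.019, 0.008], 'gripper_force': 0.0, 'grip_width': 0.085}
scene 500.42129670320696 500.42129670320696 322.71342669455936 234.20696690935708 [[-0.5965, 0.6298, -0.4975, 1.1248], [0.8026, 0.4742, -0.3621, 0.4135], [0.0079, -0.6153, -0.7883, 1.0139], [0.0, 0.0, 0.0, 1.0]]
carton 0.96 [310.  250.6  96.4 109.5]
lid 0.79 [309.2 239.3  89.7  88.2]
side 539.7909817887398 539.7909817887398 330.3098212723692 245.8626196119365 [[0.9941, -0.0911, 0.0586, 0.4848], [-0.1063, -0.7194, 0.6864, -0.8606], [-0.0204, -0.6886, -0.7249, 1.0026], [0.0, 0.0, 0.0, 1.0]]
carton 0.64 [339.1 265.2 106.3 100.7]
lid 0.61 [340.1 249.  106.9  71.4]
{'fx': 385.1363312899052, 'fy': 385.1363312899052, 'cx': 320.6738459617937, 'cy': 239.28907446736625, 'mount': array([[-6.00985402e-04, -9.46851095e-01, -3.21671639e-01,
         8.29787885e-02],
       [ 9.99999697e-01, -4.09965886e-04, -6.61570826e-04,
        -5.57497979e-04],
       [ 4.94534663e-04, -3.21671939e-01,  9.46851054e-01,
        -1.43409664e-01],
       [ 0.00000000e+00,  0.00000000e+00,  0.00000000e+00,
         1.00000000e+00]])}
```

View pics/scene0.png

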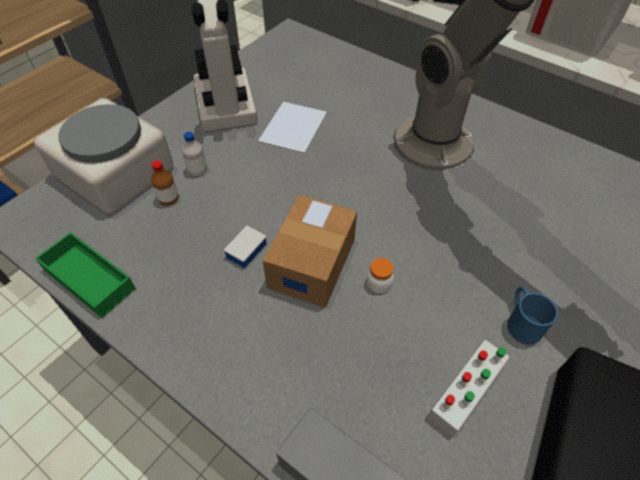

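View pics/side0.png

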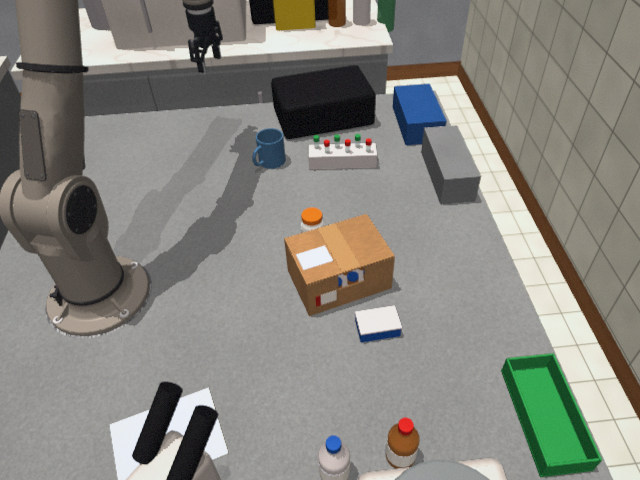

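The scene view shows the carton with its top at about (315,235), the jar at (380,275) and the slide box at (245,246). In the side view the notched front is at (345,278), the jar stands behind the carton and the slide box at (378,323) is in front of it on the right. Next I'll fit the carton's pose to both masks.

```bash
cat > h.py <<'E'
import numpy as np, cv2
from scipy.optimize import minimize
from scipy.spatial.transform import Rotation as R
from bench import telemetry, grab_frame, calibration, silhouettes
def proj(P,n,c=None):
    c=c or calibration(n); T=np.linalg.inv(c["world_from_camera"])
    q=np.asarray(P)@T[:3,:3].T+T[:3,3]
    return np.c_[c["fx"]*q[:,0]/q[:,2]+c["cx"],c["fy"]*q[:,1]/q[:,2]+c["cy"]]
def c2w(P,p):
    x,y,a=p; P=np.asarray(P,float); c,s=np.cos(a),np.sin(a)
    return np.c_[x+c*P[:,0]-s*P[:,1],y+s*P[:,0]+c*P[:,1],P[:,2]]
def ray(n,u,v,z):
    c=calibration(n);T=c["world_from_camera"];d=T[:3,:3]@[(u-c["cx"])/c["fx"],(v-c["cy"])/c["fy"],1]
    return T[:3,3]+d*(z-T[2,3])/d[2]
E
python3 - <<'E'
from h import *
B=np.array([[a*.075,b*.105,z] for a in(-1,1) for b in(-1,1) for z in(0,.115)])
M={n:np.load(f"carton_{n}.npy") for n in("scene","side")}
C={n:calibration(n) for n in M}
def iou(p,n):
    q=proj(c2w(B,p),n,C[n]); m=np.zeros((480,640),np.uint8)
    cv2.fillConvexPoly(m,cv2.convexHull(np.round(q*16).astype(np.int32)),1,shift=4); m=m>0
    return (m&M[n]).sum()/(m|M[n]).sum()
x0=ray("scene",310,240,.08); print("init",x0)
best=None
for a in np.radians([70,80,90,100,110]):
    r=minimize(lambda p:-sum(iou(p,n) for n in M),[x0[0],x0[1],a],method="Nelder-Mead",options=dict(initial_simplex=[[x0[0]+i,x0[1]+j,a+k] for i,j,k in((0,0,0),(.02,0,0),(0,.02,0),(0,0,.15))]))
    print(np.round(r.x,4),r.fun)
    if best is None or r.fun<best.fun: best=r
p=best.x; np.save("carton.npy",p); print([iou(p,n) for n in M])
big=[]
for n in M:
    im=cv2.imread(f"pics/{n}0.png"); q=proj(c2w(B,p),n,C[n])
    im=cv2.resize(im[180:330,240:440],None,fx=4,fy=4,interpolation=cv2.INTER_CUBIC)[:, :800]
    for i in range(8):
        for k in (1,2,4):
            j=i^k
            if j>i: cv2.line(im,*[tuple(int(v) for v in (q[t]-[240,180])*4+2) for t in(i,j)],(0,255,0),1)
    big.append(im[:,150 if n=="side" else 0:][:, :550])
cv2.imwrite("pics/fit.png",cv2.resize(np.hstack(big),(800,int(600*800/1100))))
for t in("jar","slide_box","mug","tube_rack"):
  for n in M:
    s=silhouettes(t,n)
    if s:
        e=s[0]["extent"]; print(t,n,round(s[0]["p"],2),np.round(ray(n,e[0],e[1],{"jar":.035,"slide_box":.018}.get(t,.045)),3))
E
```

```text
init [ 0.56719396 -0.02900716  0.08      ]
[ 0.5742 -0.0201  1.8478] -1.9034222577769062
[ 0.5742 -0.02    1.8482] -1.9040507334984262
[ 0.5742 -0.02    1.8482] -1.9039497427052943
[ 0.5742 -0.0201  1.8515] -1.9033878499672559
[ 0.5739 -0.0203  1.8446] -1.9039044838517403
[np.float64(0.9777415852334419), np.float64(0.9263091482649842)]
jar scene 0.96 [0.526 0.146 0.035]
jar side 0.93 [0.528 0.156 0.035]
slide_box scene 0.87 [ 0.64  -0.177  0.018]
slide_box side 0.83 [ 0.645 -0.172  0.018]
mug scene 0.74 [0.418 0.468 0.045]
mug side 0.74 [0.431 0.467 0.045]
tube_rack scene 0.86 [0.655 0.433 0.045]
tube_rack side 0.74 [0.64  0.406 0.045]
```

View pics/fit.png

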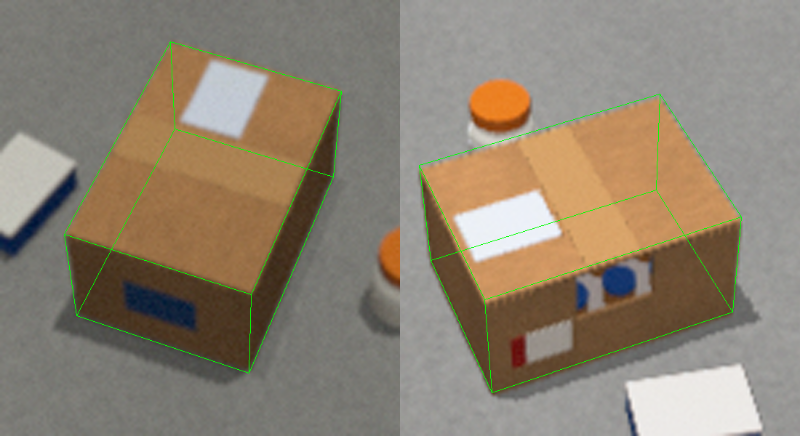

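The fit overlays the carton edges well, with pose (0.574, -0.020) and yaw 1.848. Next I'll check what `r` offers for kinematics.

Request:
apply_moves(
  moves=[
    [-0.5,0,0,-0.024,-0.023,-0.01,-1],
    [-0.5,0,0,-0.024,-0.023,-0.01,-1],
    [-0.5,0,0,-0.024,-0.023,-0.01,-1],
    [-0.5,0,0,-0.024,-0.023,-0.01,-1],
    [-0.5,0,0.2,-0.024,-0.023,-0.01,-1],
    [-0.5,0.2,0.2,-0.024,-0.023,-0.01,-1],
    [-0.5,0.2,0.2,-0.024,-0.023,-0.01,-1],
    [-0.5,0.2,0.2,-0.024,-0.023,-0.01,-1],
  ],
)

```text
clock: 1.37
tcp_pos: [0.3706, 0.3566, 0.2752]
orientation: [0.758, 2.954, 0.666]
contact_force: [1.0, 0.0, -0.9]
grip_width: -0.0
gripper_force: 0.0
```

```bash
cat > kin.py <<'E'
from h import *
from scipy.optimize import least_squares
import json, itertools
LO=np.array([-2.96,-.34,-1.41,.24,-1.37,.17,-2.96]);HI=np.array([2.96,2.1,1.46,2.44,4.51,1.92,2.96])
def rz(a):return R.from_euler('z',a)
def ry(a):return R.from_euler('y',a)
def fk(q,k):
    a0,d,L1,L2,L3,a7,s3,s5,s7=k[:9]
    r=rz(a0+q[0])*ry(q[1]); p=np.array([0,0,d])
    r=r*rz(s3*q[2]); p=p+r.apply([0,0,L1]); r=r*ry(q[3])*rz(s5*q[4]); p=p+r.apply([0,0,L2])
    r=r*ry(q[5])*rz(a7+s7*q[6]); p=p+r.apply([0,0,L3]); return p,r
def log():
    o=telemetry.get_obs()
    with open("data.jsonl","a") as f:f.write(json.dumps([np.array(o[k]).tolist() for k in("joints","tcp_pos","orientation")])+"\n")
    return o
def fit():
    D=[json.loads(l) for l in open("data.jsonl")]; best=None
    for s in itertools.product((1,-1),repeat=3):
        def f(k):
            e=[]
            for q,p,o in D:
                a,b=fk(q,list(k)+list(s)); e+=list(a-p)+list(.3*(b.inv()*R.from_rotvec(o)).as_rotvec())
            return e
        for a7 in(0,1.57,3.14,-1.57):
            z=least_squares(f,[2.4,.36,.5,.5,.4,a7])
            if best is None or z.cost<best[0]:best=(z.cost,list(z.x)+list(s),np.abs(z.fun).max())
    return best
E
python3 - <<'E'
from kin import *
q0=dict(joints=[-1.254,0.478,0.022,1.556,-0.012,1.109,-0.083],tcp=[0.278,0.614,0.23],o=[-0.662,-3.071,0.003])
open("data.jsonl","w").write(json.dumps(list(q0.values()))+"\n")
o=log(); print(np.round(o["joints"],3)); b=fit(); print(b); json.dump(b[1],open("k.json","w"))
E
```

```text
[-0.881 -0.01   0.125  2.154 -0.347  0.647  0.553]
(np.float64(0.01332032523361385), [np.float64(2.348301702185274), np.float64(0.15407777019722638), np.float64(1.1367811103375314), np.float64(0.14969859799525986), np.float64(0.9433950857089689), np.float64(-4.703674288757092), -1, 1, 1], np.float64(0.07858730479699205))
```

```bash
cat > patch.py <<'E'
s=open("kin.py").read(); i=s.index("def fk"); j=s.index("def log")
k=s.index("def fit")
s=s[:i]+'''def fk(q,k):
    # k: a0,a7, offsets O[0..4] xyz (after base,j2,j3/elbow,j5,j7), signs s1,s3,s5,s7
    O=np.array(k[2:20]).reshape(6,3); s1,s3,s5,s7=k[20:24]
    r=rz(k[0]+s1*q[0]); p=r.apply(O[0]); r=r*ry(q[1]); p=p+r.apply(O[1]); r=r*rz(s3*q[2]); p=p+r.apply(O[2])
    r=r*ry(q[3]); p=p+r.apply(O[3]); r=r*rz(s5*q[4]); p=p+r.apply(O[4]); r=r*ry(q[5])*rz(k[1]+s7*q[6]); p=p+r.apply(O[5]); return p,r
'''+s[j:k]+'''def fit(signs=None):
    D=[json.loads(l) for l in open("data.jsonl")]; res=[]
    base=[0,0,.36,0,0,0,0,0,.5,0,0,0,0,0,.5,0,0,.35]; W=np.array([.03,.03,.3]*6); W[[3,4,5,9,10,11]]=.03
    for s in signs or itertools.product((1,-1),repeat=4):
        a0=np.arctan2(D[0][1][1],D[0][1][0])-s[0]*D[0][0][0]
        def f(k):
            e=[]
            for q,p,o in D:
                a,b=fk(q,list(k)+list(s)); e+=list((a-p)/.001)+list((b.inv()*R.from_rotvec(o)).as_rotvec()/.003)
            return e+list((k[2:]-base)/W)
        for a7 in(0,1.57,3.14,-1.57):
            z=least_squares(f,[a0,a7]+base); n=12*len(D)//2
            res.append((z.cost,[float(v) for v in z.x]+list(s),np.abs(z.fun[:n]).max()))
    return sorted(res,key=lambda b:b[0])
'''
open("kin.py","w").write(s)
E
python3 patch.py; python3 - <<'E'
from kin import *
b=fit()
for x in b[:5]: print(x[0],x[2],x[1][20:],np.round(x[1][:20],3))
json.dump(b[0][1],open("k.json","w"))
E
```

```text
0.4884189022742921 0.28762979666451355 [-1, -1, -1, -1] [-0.00e+00  1.57e+00 -1.00e-03 -1.10e-02  2.83e-01  3.00e-03 -1.10e-02
  0.00e+00  3.00e-03 -1.10e-02  5.41e-01  1.00e-03 -1.10e-02 -0.00e+00
 -1.00e-03 -9.00e-03  4.67e-01 -1.00e-02  1.00e-03  3.22e-01]
0.48841890227429474 0.28762979664812655 [-1, -1, -1, -1] [-0.00e+00  1.57e+00 -1.00e-03 -1.10e-02  2.83e-01  3.00e-03 -1.10e-02
  0.00e+00  3.00e-03 -1.10e-02  5.41e-01  1.00e-03 -1.10e-02 -0.00e+00
 -1.00e-03 -9.00e-03  4.67e-01 -1.00e-02  1.00e-03  3.22e-01]
0.4884189022742949 0.28762979665782296 [-1, -1, -1, -1] [-0.00e+00  1.57e+00 -1.00e-03 -1.10e-02  2.83e-01  3.00e-03 -1.10e-02
  0.00e+00  3.00e-03 -1.10e-02  5.41e-01  1.00e-03 -1.10e-02 -0.00e+00
 -1.00e-03 -9.00e-03  4.67e-01 -1.00e-02  1.00e-03  3.22e-01]
0.488418902274314 0.2876297966715211 [-1, -1, -1, -1] [-0.00e+00  1.57e+00 -1.00e-03 -1.10e-02  2.83e-01  3.00e-03 -1.10e-02
  0.00e+00  3.00e-03 -1.10e-02  5.41e-01  1.00e-03 -1.10e-02 -0.00e+00
 -1.00e-03 -9.00e-03  4.67e-01 -1.00e-02  1.00e-03  3.22e-01]
144.2762918242551 9.062092846530149 [1, -1, 1, 1] [ 2.777e+00  1.989e+00 -5.200e-02 -4.100e-02  1.080e-01 -1.420e-01
 -4.100e-02  7.000e-03 -1.150e-01 -5.400e-02  1.194e+00  9.000e-03
 -5.400e-02 -1.000e-03  8.300e-02  2.500e-02  4.460e-01 -5.500e-02
  2.100e-02  7.840e-01]
```

```bash
cat >> kin.py <<'E'
K=json.load(open("k.json")) if __import__("os").path.exists("k.json") else None
CP=np.load("carton.npy")
def pose(P,az,phi,roll):
    """carton-frame tip (mm), azimuth (deg, carton), down tilt phi; roll 0: tool x up"""
    p=c2w([np.array(P)/1000.],CP)[0]; a=np.radians(az)+CP[2]; f=np.radians(phi)
    t=np.array([np.cos(a)*np.cos(f),np.sin(a)*np.cos(f),-np.sin(f)]); x=np.array([np.cos(a)*np.sin(f),np.sin(a)*np.sin(f),np.cos(f)])
    return p,R.from_matrix(np.c_[x,np.cross(t,x),t])*rz(np.radians(roll))
def ik(p,r,q0=None,n=12,rng=np.random.default_rng(0)):
    best=None
    for i in range(n):
        s=np.array(q0) if q0 is not None and i==0 else rng.uniform(LO,HI)
        if q0 is not None and i>0: s=np.clip(q0+rng.normal(0,.5,7),LO+.01,HI-.01)
        s=np.clip(s,LO+.02,HI-.02)
        def f(q):
            a,b=fk(q,K); e=list((a-p)*1000)+list((b.inv()*r).as_rotvec()*300)
            return e+list(.02*(q-(LO+HI)/2)/(HI-LO))
        z=least_squares(f,s,bounds=(LO+.005,HI-.005),max_nfev=60); err=np.abs(z.fun[:6]).max()
        m=np.minimum(z.x-LO,HI-z.x).min(); sc=(err>2,-m if err<2 else err)
        if best is None or sc<best[0]:best=(sc,z.x,err,m)
    return best[1:]
E
cat > t.py <<'E'
from kin import *
q=telemetry.get_obs()["joints"]
for name,az,phis,pts in [("lid",0,(15,30,45),[(-110,0,85),(114,0,226)]),("left",90,(45,60),[(0,40,85),(0,125,150)]),("left45",45,(45,),[(0,40,85),(0,125,150)]),("left-180",150,(45,),[(0,40,85),(0,125,150)]),("right",-90,(45,60),[(0,-40,85),(0,-125,150)])]:
    for phi in phis:
        for roll in (0,90,180,-90):
            o=[ik(*pose(P,az,phi,roll),n=6) for P in pts]
            print(name,phi,roll,[(round(float(e),1),round(float(m),2),np.round(x,2).tolist()) for x,e,m in o])
E
time python3 t.py
```

```text
lid 15 0 [(0.0, 0.08, [0.51, 1.11, -0.04, 1.26, -0.79, 1.84, 1.0]), (0.0, 0.32, [0.93, 1.04, -1.09, 1.69, -0.4, 1.27, 0.42])]
lid 15 90 [(0.0, 0.15, [1.04, 1.5, -1.26, 1.2, 0.11, 1.64, -1.28]), (0.0, 0.46, [0.85, 0.98, -0.95, 1.66, -0.5, 1.31, -1.05])]
lid 15 180 [(0.0, 0.12, [0.58, 1.15, -0.16, 1.23, -0.71, 1.8, -2.18]), (0.0, 0.16, [0.12, 0.77, 0.18, 1.71, -1.06, 1.76, -2.08])]
lid 15 -90 [(0.0, 0.16, [1.07, 1.49, -1.25, 1.24, 0.11, 1.63, 1.87]), (0.0, 0.47, [0.63, 0.81, -0.55, 1.71, -0.76, 1.45, 2.35])]
lid 30 0 [(0.0, 0.45, [0.91, 1.13, -0.83, 1.35, -0.14, 1.47, 0.55]), (0.0, 0.49, [0.36, 0.61, -0.22, 1.73, -0.8, 1.43, 0.8])]
lid 30 90 [(0.0, 0.44, [0.9, 1.16, -0.84, 1.31, -0.12, 1.48, -1.03]), (0.0, 0.61, [0.63, 0.71, -0.63, 1.69, -0.6, 1.31, -0.95])]
lid 30 180 [(0.0, 0.43, [0.87, 1.13, -0.75, 1.32, -0.18, 1.49, -2.53]), (0.0, 0.44, [0.66, 0.72, -0.66, 1.71, -0.57, 1.29, -2.52])]
lid 30 -90 [(0.0, 0.45, [0.98, 1.2, -0.95, 1.35, -0.02, 1.47, 2.05]), (0.0, 0.53, [0.46, 0.63, -0.35, 1.75, -0.74, 1.39, 2.34])]
lid 45 0 [(0.0, 0.6, [0.71, 0.89, -0.5, 1.47, -0.27, 1.32, 0.69]), (128.
[... 2910 characters left out ...]
21, -1.73])]
right 45 -90 [(0.0, 0.11, [1.0, 0.89, -1.19, 2.33, 2.38, 0.58, -1.7]), (0.0, 0.27, [-0.54, 0.51, 0.67, 2.17, 4.21, 0.53, 2.16])]
right 60 0 [(0.0, 0.05, [0.64, 0.55, -0.78, 2.17, 1.41, 0.22, -2.6]), (0.0, 0.26, [0.66, 0.59, -0.92, 1.95, 0.96, 0.43, -2.16])]
right 60 90 [(0.0, 0.26, [0.88, 0.71, -1.08, 2.17, 1.52, 0.43, 2.11]), (0.0, 0.28, [0.81, 0.71, -1.13, 1.95, 1.17, 0.55, 2.43])]
right 60 180 [(0.0, 0.03, [0.65, 0.55, -0.75, 2.21, 1.57, 0.2, 0.39]), (0.0, 0.21, [0.84, 0.75, -1.2, 1.98, 1.26, 0.6, 0.78])]
right 60 -90 [(0.0, 0.23, [0.82, 0.67, -1.04, 2.19, 1.57, 0.4, -1.13]), (0.0, 0.24, [0.66, 0.59, -0.93, 1.98, 1.02, 0.41, -0.65])]
real	1m14.825s
user	1m14.924s
sys	0m0.199s
```

```bash
cat > plan.py <<'E'
from kin import *
import sys
def plan(wps,cur=None):
    """wps: list of (P,az,phi,roll,rows)"""
    o=telemetry.get_obs(); p,r=cur or (np.array(o["tcp_pos"]),R.from_rotvec(o["orientation"]))
    print("carton frame now",tocarton(p),"dir",np.round(rz(-CP[2]).apply(r.as_matrix()[:,2]),2),"F",np.round(o["contact_force"],1),"t",round(o["clock"],2))
    q=np.array(o["joints"]); i=0
    for P,az,phi,roll,n in wps:
        pt,rt=pose(P,az,phi,roll)
        qq,e,m=ik(pt,rt,q,n=4); print("#",P,az,phi,"ik err %.1f margin %.2f"%(e,m),np.round(qq,2).tolist()); q=qq
        for k in range(n):
            w=(r.inv()*rt).as_rotvec()/(n-k); d=r.inv().apply((pt-p)/(n-k))
            tr=np.round(np.degrees(w)/6,2); sh=np.round(d,4)
            if np.degrees(np.linalg.norm(w))>7.16 or np.linalg.norm(d)>.0417: print("TOO FAST",np.degrees(np.linalg.norm(w)),np.linalg.norm(d))
            print([*map(float,tr),*map(float,sh),-1],end=", "); i+=1
            if i%8==0: print("\n--")
            p=p+r.apply(sh); r=r*R.from_rotvec(np.radians(tr*6))
    print()
def tocarton(p):
    d=np.array(p)-[CP[0],CP[1],0]; c,s=np.cos(CP[2]),np.sin(CP[2])
    return np.round([1000*(c*d[0]+s*d[1]),1000*(-s*d[0]+c*d[1]),1000*d[2]],1)
E
python3 -c "
from plan import *
plan([((-150,0,200),0,30,0,16),((-115,0,80),0,30,0,8)])"
```

```text
carton frame now [418.   92.7 275.2] dir [ 0.35 -0.23 -0.91] F [ 1.   0.  -0.9] t 1.37
# (-150, 0, 200) 0 30 ik err 0.0 margin 0.21 [0.75, 0.92, -0.47, 1.25, -0.44, 1.71, 0.69]
[-0.04, 0.44, 0.52, -0.029, -0.0207, -0.0068, -1], [-0.05, 0.44, 0.52, -0.0297, -0.0191, -0.0083, -1], [-0.04, 0.44, 0.52, -0.0303, -0.0174, -0.0098, -1], [-0.05, 0.44, 0.52, -0.0307, -0.0157, -0.0112, -1], [-0.05, 0.44, 0.52, -0.031, -0.014, -0.0127, -1], [-0.05, 0.44, 0.52, -0.0311, -0.0122, -0.0142, -1], [-0.04, 0.43, 0.52, -0.031, -0.0104, -0.0157, -1], [-0.05, 0.44, 0.52, -0.0308, -0.0087, -0.0172, -1], 
--
[-0.05, 0.43, 0.52, -0.0304, -0.0069, -0.0186, -1], [-0.04, 0.44, 0.53, -0.0298, -0.0052, -0.02, -1], [-0.05, 0.43, 0.52, -0.0291, -0.0034, -0.0214, -1], [-0.04, 0.44, 0.53, -0.0282, -0.0018, -0.0226, -1], [-0.05, 0.43, 0.52, -0.0272, -0.0001, -0.0239, -1], [-0.04, 0.44, 0.53, -0.0261, 0.0014, -0.0252, -1], [-0.05, 0.43, 0.52, -0.0248, 0.003, -0.0263, -1], [-0.04, 0.44, 0.53, -0.0234, 0.0044, -0.0274, -1], 
--
# (-115, 0, 80) 0 30 ik err 0.0 margin 0.43 [0.84, 1.08, -0.67, 1.34, -0.25, 1.49, 0.65]
[-0.0, -0.0, -0.0, -0.0108, 0.0, 0.0113, -1], [-0.0, -0.0, -0.0, -0.0108, 0.0, 0.0113, -1], [-0.0, -0.0, -0.0, -0.0108, 0.0, 0.0113, -1], [-0.0, -0.0, -0.0, -0.0108, 0.0, 0.0113, -1], [-0.0, -0.0, -0.0, -0.0108, 0.0, 0.0113, -1], [-0.0, -0.0, -0.0, -0.0108, 0.0, 0.0113, -1], [-0.0, -0.0, -0.0, -0.0108, 0.0, 0.0113, -1], [-0.0, -0.0, -0.0, -0.0108, 0.0, 0.0112, -1], 
--
```

Request:
apply_moves(
  moves=[
    [-0.04,0.44,0.52,-0.029,-0.021,-0.007,-1],
    [-0.05,0.44,0.52,-0.03,-0.019,-0.008,-1],
    [-0.04,0.44,0.52,-0.03,-0.017,-0.01,-1],
    [-0.05,0.44,0.52,-0.031,-0.016,-0.011,-1],
    [-0.05,0.44,0.52,-0.031,-0.014,-0.013,-1],
    [-0.05,0.44,0.52,-0.031,-0.012,-0.014,-1],
    [-0.04,0.44,0.52,-0.031,-0.01,-0.016,-1],
    [-0.05,0.44,0.52,-0.031,-0.009,-0.017,-1],
  ],
)

```text
clock: 2.03
tcp_pos: [0.4938, 0.0956, 0.2375]
orientation: [-1.11, -2.38, -0.746]
contact_force: [0.6, 1.3, 0.0]
grip_width: 0.0003
gripper_force: 0.0
```

Request:
apply_moves(
  moves=[
    [-0.05,0.43,0.52,-0.03,-0.007,-0.019,-1],
    [-0.04,0.44,0.53,-0.03,-0.005,-0.02,-1],
    [-0.05,0.43,0.52,-0.029,-0.003,-0.021,-1],
    [-0.04,0.44,0.53,-0.028,-0.002,-0.023,-1],
    [-0.05,0.43,0.52,-0.027,0,-0.024,-1],
    [-0.04,0.44,0.53,-0.026,0.001,-0.025,-1],
    [-0.05,0.43,0.52,-0.025,0.003,-0.026,-1],
    [-0.04,0.44,0.53,-0.023,0.004,-0.027,-1],
  ],
)

```text
clock: 2.7
tcp_pos: [0.6152, -0.1629, 0.1987]
orientation: [-1.323, -1.746, -0.752]
contact_force: [1.9, 1.2, -1.6]
grip_width: 0.0001
gripper_force: 0.0
```

```bash
python3 -c "
from plan import *
log(); b=fit([(-1,-1,-1,-1)]); print(b[0][0],b[0][2]); json.dump(b[0][1],open('k.json','w'))
plan([((-115,0,80),0,30,0,8),((-50,0,80),0,30,0,8)])"
```

```text
0.6470482083828969 0.2875191895814538
carton frame now [-148.6   -0.3  198.7] dir [ 0.87  0.01 -0.5 ] F [ 1.9  1.2 -1.6] t 2.7
# (-115, 0, 80) 0 30 ik err 0.0 margin 0.40 [0.73, 1.03, -0.46, 1.34, -0.4, 1.52, 0.77]
[-0.01, 0.0, -0.01, -0.0107, 0.0001, 0.0111, -1], [-0.01, 0.0, -0.01, -0.0107, 0.0001, 0.0111, -1], [-0.01, 0.0, -0.01, -0.0107, 0.0001, 0.0111, -1], [-0.01, 0.0, -0.01, -0.0107, 0.0, 0.0111, -1], [-0.01, 0.0, -0.01, -0.0108, 0.0, 0.011, -1], [-0.0, 0.0, -0.01, -0.0107, -0.0, 0.0111, -1], [-0.01, 0.01, -0.0, -0.0108, -0.0, 0.011, -1], [-0.0, 0.0, -0.01, -0.0107, -0.0, 0.0111, -1], 
--
# (-50, 0, 80) 0 30 ik err 0.0 margin 0.55 [0.82, 1.04, -0.7, 1.48, -0.28, 1.37, 0.64]
[-0.0, 0.0, 0.0, 0.0041, -0.0, 0.007, -1], [-0.0, 0.0, 0.0, 0.0041, -0.0, 0.007, -1], [-0.0, 0.0, 0.0, 0.004, -0.0, 0.007, -1], [-0.0, 0.0, 0.0, 0.0041, -0.0, 0.007, -1], [-0.0, 0.0, 0.0, 0.004, -0.0, 0.0071, -1], [-0.0, 0.0, 0.0, 0.0041, -0.0, 0.007, -1], [-0.0, 0.0, 0.0, 0.004, -0.0, 0.0071, -1], [-0.0, 0.0, 0.0, 0.0041, -0.0, 0.007, -1], 
--
```

Request:
apply_moves(
  moves=[
    [0,0,0,-0.0107,0,0.0111,-1],
    [0,0,0,-0.0107,0,0.0111,-1],
    [0,0,0,-0.0107,0,0.0111,-1],
    [0,0,0,-0.0107,0,0.0111,-1],
    [0,0,0,-0.0107,0,0.0111,-1],
    [0,0,0,-0.0107,0,0.0111,-1],
    [0,0,0,-0.0107,0,0.0111,-1],
    [0,0,0,-0.0107,0,0.0111,-1],
  ],
)

```text
clock: 3.37
tcp_pos: [0.6046, -0.1284, 0.0808]
orientation: [-1.321, -1.75, -0.755]
contact_force: [-0.6, 0.2, -0.5]
grip_width: -0.0001
gripper_force: 0.0
```

Request:
apply_moves(
  moves=[
    [0,0,0,0.004,0,0.007,-1],
    [0,0,0,0.004,0,0.007,-1],
    [0,0,0,0.004,0,0.007,-1],
    [0,0,0,0.004,0,0.007,-1],
    [0,0,0,0.004,0,0.007,-1],
    [0,0,0,0.004,0,0.007,-1],
    [0,0,0,0.004,0,0.007,-1],
    [0,0,0,0.004,0,0.007,-1],
  ],
)

```text
clock: 4.03
tcp_pos: [0.5868, -0.0672, 0.082]
orientation: [-1.322, -1.75, -0.756]
contact_force: [0.5, -0.5, -0.5]
grip_width: -0.0001
gripper_force: 0.1
```

```bash
python3 -c "
from plan import *
import cv2
a=grab_frame('side')[200:340,260:440]; b=grab_frame('scene')[170:310,230:410]
cv2.imwrite('pics/ins.png',cv2.resize(np.hstack([a,b]),(792,308),interpolation=cv2.INTER_CUBIC))
# arc: contact on inner face at distance d from hinge
w=[]
for th,d in ((15,128),(35,125),(55,120),(75,115),(95,110),(112,110)):
    t=np.radians(th); w.append(((75-d*np.cos(t)-11*np.sin(t),0,112.5+d*np.sin(t)-11*np.cos(t)-3*0),0,30,0,4))
print(w); plan(w)"
```

```text
[((np.float64(-51.48551526112847), 0, np.float64(135.0036536839429)), 0, 30, 0, 4), ((np.float64(-33.70334633598548), 0, np.float64(175.18638205670186)), 0, 30, 0, 4), ((np.float64(-2.839844849304443), 0, np.float64(204.48890451481753)), 0, 30, 0, 4), ((np.float64(34.610625724030356), 0, np.float64(220.73446052711512)), 0, 30, 0, 4), ((np.float64(73.6289900232332), 0, np.float64(223.04012996031625)), 0, 30, 0, 4), ((np.float64(106.00770287551566), 0, np.float64(218.61089652992166)), 0, 30, 0, 4)]
carton frame now [-48.6   0.7  82. ] dir [ 0.86  0.   -0.5 ] F [ 0.8  0.9 -0.7] t 4.13
# (np.float64(-51.48551526112847), 0, np.float64(135.0036536839429)) 0 30 ik err 0.0 margin 0.47 [0.74, 0.94, -0.56, 1.46, -0.42, 1.45, 0.71]
[-0.01, 0.01, -0.01, 0.0111, 0.0001, -0.0073, -1], [-0.01, 0.0, -0.0, 0.0111, 0.0002, -0.0073, -1], [-0.01, 0.01, -0.01, 0.0111, 0.0001, -0.0073, -1], [-0.01, 0.0, -0.0, 0.0111, 0.0002, -0.0072, -1], # (np.float64(-33.70334633598548), 0, np.float64(175.18638205670186)) 0 30 ik err 0.0 margin 0.49 [0.84, 0.94, -0.76, 1.48, -0.33, 1.43, 0.57]
[0.0, 0.0, -0.0, 0.0109, -
[... 727 characters left out ...]
, -0.0, 0.006, -1], [0.0, 0.0, -0.0, 0.0083, -0.0001, 0.0061, -1], 
--
# (np.float64(73.6289900232332), 0, np.float64(223.04012996031625)) 0 30 ik err 0.0 margin 0.60 [0.75, 0.78, -0.74, 1.65, -0.48, 1.32, 0.57]
[0.0, 0.0, -0.0, 0.0054, 0.0, 0.0081, -1], [0.0, 0.0, -0.0, 0.0054, 0.0, 0.0082, -1], [0.0, 0.0, -0.0, 0.0053, 0.0, 0.0081, -1], [0.0, 0.0, -0.0, 0.0054, 0.0, 0.0082, -1], # (np.float64(106.00770287551566), 0, np.float64(218.61089652992166)) 0 30 ik err 0.0 margin 0.65 [0.71, 0.76, -0.73, 1.7, -0.52, 1.27, 0.58]
[0.0, 0.0, -0.0, 0.0031, 0.0, 0.0076, -1], [0.0, 0.0, -0.0, 0.0031, 0.0, 0.0075, -1], [0.0, 0.0, -0.0, 0.0031, 0.0, 0.0076, -1], [0.0, 0.0, -0.0, 0.003, 0.0, 0.0075, -1], 
--
```

View pics/ins.png

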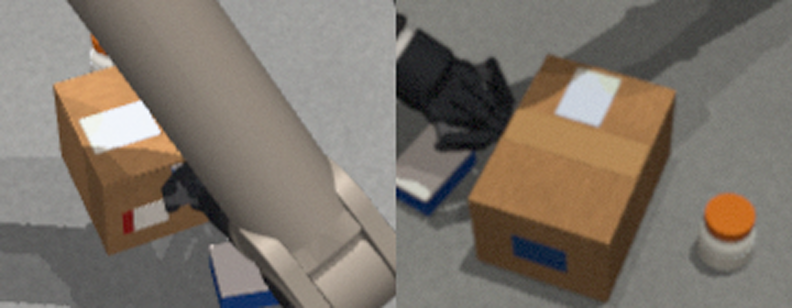

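The fingers are in the notch under the lid, at about (185,185) in the left crop, and the carton hasn't moved. Lifting now.

Request:
apply_moves(
  moves=[
    [0,0,0,0.011,0,-0.007,-1],
    [0,0,0,0.011,0,-0.007,-1],
    [0,0,0,0.011,0,-0.007,-1],
    [0,0,0,0.011,0,-0.007,-1],
    [0,0,0,0.011,0,-0.001,-1],
    [0,0,0,0.011,0,-0.001,-1],
    [0,0,0,0.011,0,-0.001,-1],
    [0,0,0,0.011,0,-0.001,-1],
  ],
)

```text
clock: 4.8
tcp_pos: [0.5825, -0.0511, 0.1749]
orientation: [-1.322, -1.749, -0.756]
contact_force: [-0.5, 0.2, -0.5]
grip_width: -0.0002
gripper_force: 0.3
```

Request:
apply_moves(
  moves=[
    [0,0,0,0.01,0,0.003,-1],
    [0,0,0,0.01,0,0.003,-1],
    [0,0,0,0.01,0,0.003,-1],
    [0,0,0,0.01,0,0.003,-1],
    [0,0,0,0.008,0,0.006,-1],
    [0,0,0,0.008,0,0.006,-1],
    [0,0,0,0.008,0,0.006,-1],
    [0,0,0,0.008,0,0.006,-1],
  ],
)

```text
clock: 5.47
tcp_pos: [0.564, 0.0139, 0.2182]
orientation: [-1.322, -1.749, -0.756]
contact_force: [1.0, -0.6, -1.3]
grip_width: -0.0002
gripper_force: 0.2
```

```bash
python3 -c "
from plan import *
a=grab_frame('side')[170:310,260:440]; b=grab_frame('scene')[150:290,230:410]
cv2.imwrite('pics/lift.png',cv2.resize(np.hstack([a,b]),(792,308),interpolation=cv2.INTER_CUBIC))
plan([((75,0,222),0,30,0,4),((118,0,212),0,30,0,4)])"
```

```text
carton frame now [3.640e+01 2.000e-01 2.188e+02] dir [ 0.87  0.01 -0.5 ] F [ 0.2 -0.5 -0.9] t 5.57
# (75, 0, 222) 0 30 ik err 0.0 margin 0.55 [0.62, 0.72, -0.55, 1.67, -0.6, 1.37, 0.67]
[-0.01, 0.0, -0.0, 0.0055, 0.0001, 0.008, -1], [-0.01, 0.0, -0.0, 0.0055, 0.0001, 0.0079, -1], [-0.01, 0.01, -0.01, 0.0055, 0.0, 0.008, -1], [-0.02, 0.0, -0.0, 0.0056, 0.0001, 0.0079, -1], # (118, 0, 212) 0 30 ik err 0.0 margin 0.63 [0.58, 0.7, -0.56, 1.73, -0.64, 1.29, 0.68]
[0.0, 0.0, -0.0, 0.0032, -0.0, 0.0106, -1], [0.0, 0.0, -0.0, 0.0032, -0.0, 0.0106, -1], [0.0, 0.0, -0.0, 0.0032, -0.0, 0.0105, -1], [0.0, 0.0, -0.0, 0.0032, -0.0, 0.0106, -1], 
--
```

View pics/lift.png

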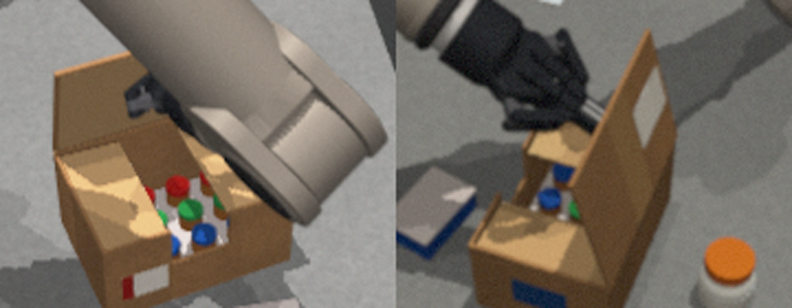

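The lid is nearly upright, both side flaps lie level and the carton is in place. I'll keep pushing.

Request:
apply_moves(
  moves=[
    [0,0,0,0.0055,0,0.008,-1],
    [0,0,0,0.0055,0,0.008,-1],
    [0,0,0,0.0055,0,0.008,-1],
    [0,0,0,0.0055,0,0.008,-1],
    [0,0,0,0.003,0,0.0105,-1],
    [0,0,0,0.003,0,0.0105,-1],
    [0,0,0,0.003,0,0.0105,-1],
    [0,0,0,0.003,0,0.0105,-1],
  ],
)

```text
clock: 6.23
tcp_pos: [0.5416, 0.0919, 0.2098]
orientation: [-1.322, -1.749, -0.755]
contact_force: [-0.3, -0.4, 0.2]
grip_width: 0.0004
gripper_force: 0.0
```

```bash
python3 -c "
from plan import *
a=grab_frame('side')[170:310,260:440]; b=grab_frame('scene')[150:290,230:410]
cv2.imwrite('pics/lid.png',cv2.resize(np.hstack([a,b]),(792,308),interpolation=cv2.INTER_CUBIC))
plan([((-15,-25,215),45,40,0,8),((-5,-15,160),90,45,0,8)])
q=telemetry.get_obs()['joints']
for az in(-90,-60,-40):
  for phi in (50,60):
    for roll in (0,-90,90,180): print(az,phi,roll,[(round(e,1),round(m,2),np.round(x,2).tolist()) for x,e,m in (ik(*pose(P,az,phi,roll),n=4) for P in((0,-40,85),(0,-125,150)))])
"
```

```text
carton frame now [118.    1.  209.9] dir [ 0.87  0.01 -0.5 ] F [-0.2  0.9  1.9] t 6.33
# (-15, -25, 215) 45 40 ik err 0.0 margin 0.02 [0.3, 0.89, -0.37, 1.16, -0.14, 1.9, 1.01]
[0.76, -0.2, -0.54, -0.0078, 0.0032, -0.0147, -1], [0.76, -0.2, -0.54, -0.0082, 0.0015, -0.0148, -1], [0.76, -0.2, -0.54, -0.0085, -0.0001, -0.0146, -1], [0.76, -0.2, -0.54, -0.0088, -0.0017, -0.0144, -1], [0.76, -0.2, -0.54, -0.009, -0.0034, -0.014, -1], [0.76, -0.2, -0.54, -0.009, -0.005, -0.0135, -1], [0.76, -0.2, -0.54, -0.0089, -0.0065, -0.0128, -1], [0.77, -0.2, -0.55, -0.0088, -0.0081, -0.012, -1], 
--
# (-5, -15, 160) 90 45 ik err 0.0 margin 0.11 [-0.08, 0.86, -0.09, 1.26, 0.15, 1.81, 1.66]
[0.69, -0.1, -0.63, -0.0041, 0.0, 0.0058, -1], [0.69, -0.1, -0.63, -0.0041, 0.0002, 0.0058, -1], [0.69, -0.1, -0.63, -0.004, 0.0003, 0.0058, -1], [0.69, -0.1, -0.64, -0.004, 0.0005, 0.0059, -1], [0.69, -0.1, -0.63, -0.004, 0.0006, 0.0058, -1], [0.69, -0.1, -0.64, -0.004, 0.0008, 0.0059, -1], [0.69, -0.09, -0.63, -0.0039, 0.0009, 0.0058, -1], [0.7, -0.1, -0.64, -0.004, 0.0011, 0.0058, -1], 
--

-90 50 0 [(np.float64(
[... 3488 characters left out ...]
 60 0 [(np.float64(0.0), np.float64(0.48), [0.28, 0.56, -0.14, 1.94, -0.76, 0.65, 0.36]), (np.float64(0.0), np.float64(0.55), [0.52, 0.63, -0.57, 1.71, -0.26, 0.72, -0.17])]
-40 60 -90 [(np.float64(0.0), np.float64(0.39), [0.63, 0.63, -0.6, 1.92, -0.32, 0.56, 1.57]), (np.float64(26.7), np.float64(0.01), [-0.65, 1.26, 1.45, 1.84, 4.5, 1.76, 2.29])]
-40 60 90 [(np.float64(0.0), np.float64(0.4), [0.88, 0.78, -0.96, 1.9, 0.21, 0.57, -2.03]), (np.float64(97.4), np.float64(0.01), [0.94, 0.99, -1.4, 1.99, 1.4, 0.66, 2.95])]
-40 60 180 [(np.float64(168.5), np.float64(0.01), [-1.07, 2.09, 1.45, 2.41, 3.3, 1.91, 2.95]), (np.float64(26.5), np.float64(0.01), [-0.64, 1.26, 1.45, 1.84, 4.5, 1.76, -2.43])]
```

View pics/lid.png

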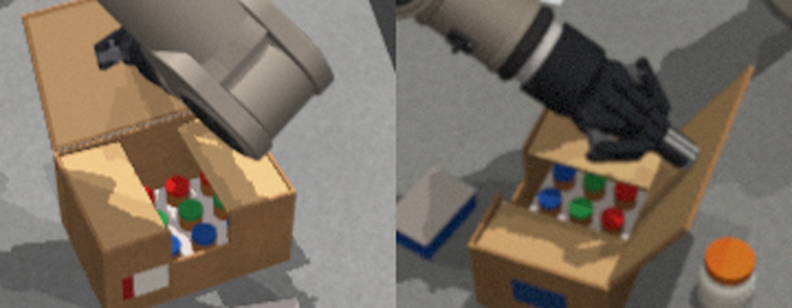

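Past upright: in the side crop the lid leans back at about 115°, and the carton and jar are undisturbed. Next I'll search for hook orientations for the flaps.

```bash
cat > s.py <<'E'
from plan import *
q=np.array(telemetry.get_obs()["joints"])
def body(P,az,phi):
    p,r=pose(P,az,phi,0); c=[tocarton(p+r.apply([a*.043,b*.043,-z])) for a in(-1,1) for b in(-1,1) for z in(.073,.14)]
    return np.array(c)
for s,azs in((-1,(-40,-50,-60,-75)),(1,(45,60,75,90))):
    for az in azs:
        for phi in (40,45,50,55):
            H=(0,s*46,88); E=(0,s*123,145); a=np.radians(az); f=np.radians(phi)
            lean=np.degrees(np.arctan(abs(np.cos(f)*np.sin(a))/np.sin(f)))
            o=[]; qq=q
            for P in ((0,-s*10,180),H,E):
                x,e,m=ik(*pose(P,az,phi,0),qq,n=3); o.append((round(float(e),1),round(float(m),2))); qq=x
            print(az,phi,"lean %.0f bodyminz %.0f"%(lean,body(H,az,phi)[:,2].min()),o,np.round(qq,2))
E
python3 s.py
```

```text
-40 40 lean 37 bodyminz 102 [(0.0, 0.43), (0.0, 0.38), (0.0, 0.47)] [ 0.83  0.8  -0.82  1.77 -0.52  0.64  0.22]
-40 45 lean 33 bodyminz 109 [(0.0, 0.36), (0.0, 0.18), (0.0, 0.39)] [ 0.35  0.62 -0.18  1.79 -0.98  0.83  0.52]
-40 50 lean 28 bodyminz 116 [(0.0, 0.33), (0.0, 0.49), (0.0, 0.58)] [ 0.41  0.61 -0.31  1.77 -0.77  0.75  0.32]
-40 55 lean 24 bodyminz 123 [(0.0, 0.44), (0.0, 0.47), (0.0, 0.59)] [ 0.24  0.58 -0.11  1.76 -0.78  0.79  0.28]
-50 40 lean 42 bodyminz 102 [(0.0, 0.09), (0.0, 0.01), (0.0, 0.31)] [ 0.8   0.73 -0.77  1.87 -0.76  0.48  0.31]
-50 45 lean 37 bodyminz 109 [(0.0, 0.19), (0.0, 0.22), (0.0, 0.39)] [ 0.51  0.6  -0.41  1.87 -0.98  0.6   0.41]
-50 50 lean 33 bodyminz 116 [(0.0, 0.32), (0.0, 0.15), (0.0, 0.35)] [ 0.64  0.63 -0.64  1.84 -0.55  0.52  0.01]
-50 55 lean 28 bodyminz 123 [(0.0, 0.37), (0.0, 0.32), (0.0, 0.43)] [ 0.4   0.56 -0.35  1.82 -0.66  0.6   0.05]
-60 40 lean 46 bodyminz 102 [(0.0, 0.03), (0.0, 0.03), (0.0, 0.09)] [ 0.87  0.73 -0.89  1.97 -0.84  0.26  0.28]
-60 45 lean 41 bodyminz 109 [(0.0, 0.03), (0.0, 0.01), (0.0, 0.21)] [ 0.62  0.59 -0.59  1.95
[... 1763 characters left out ...]
  0.71  0.29  1.66 -0.11  1.58  1.72]
75 50 lean 39 bodyminz 116 [(0.0, 0.18), (0.0, 0.4), (0.0, 0.42)] [-0.27  0.67  0.36  1.71 -0.15  1.5   1.75]
75 55 lean 34 bodyminz 123 [(0.0, 0.28), (0.0, 0.5), (0.0, 0.5)] [-0.13  0.59  0.17  1.75 -0.07  1.42  1.65]
90 40 lean 50 bodyminz 102 [(0.0, 0.04), (0.0, 0.26), (0.0, 0.29)] [-0.27  0.75  0.24  1.64  0.04  1.63  1.81]
90 45 lean 45 bodyminz 109 [(0.0, 0.13), (0.0, 0.35), (0.0, 0.37)] [-0.28  0.69  0.26  1.68  0.02  1.55  1.83]
90 50 lean 40 bodyminz 116 [(0.0, 0.19), (0.0, 0.42), (0.0, 0.46)] [-0.56  0.74  0.68  1.75 -0.18  1.46  2.07]
90 55 lean 35 bodyminz 123 [(0.0, 0.29), (0.0, 0.51), (0.0, 0.51)] [-0.06  0.58 -0.04  1.76  0.12  1.41  1.69]
```

```bash
python3 -c "
from plan import *
plan([((50,0,215),0,30,0,4),((-5,-12,165),75,50,0,12),((0,18,100),75,50,0,4),((0,36,77),75,50,0,4)])
"
```

```text
carton frame now [118.    1.  209.9] dir [ 0.87  0.01 -0.5 ] F [-0.2  0.9  1.9] t 6.33
# (50, 0, 215) 0 30 ik err 0.0 margin 0.54 [0.68, 0.76, -0.6, 1.63, -0.54, 1.38, 0.65]
[-0.02, 0.0, -0.01, -0.0074, 0.0002, -0.0154, -1], [-0.01, 0.0, -0.01, -0.0074, 0.0002, -0.0153, -1], [-0.02, 0.0, -0.0, -0.0074, 0.0002, -0.0154, -1], [-0.01, 0.01, -0.01, -0.0074, 0.0002, -0.0153, -1], # (-5, -12, 165) 75 50 ik err 0.0 margin 0.18 [0.06, 0.82, -0.2, 1.3, 0.08, 1.74, 1.44]
[0.8, -0.24, -0.67, -0.0059, 0.001, -0.0019, -1], [0.8, -0.24, -0.67, -0.006, 0.0004, -0.0018, -1], [0.8, -0.24, -0.67, -0.006, -0.0001, -0.0017, -1], [0.8, -0.24, -0.67, -0.0061, -0.0007, -0.0015, -1], 
--
[0.8, -0.24, -0.67, -0.006, -0.0012, -0.0012, -1], [0.8, -0.24, -0.67, -0.0059, -0.0018, -0.001, -1], [0.8, -0.23, -0.68, -0.0058, -0.0022, -0.0006, -1], [0.8, -0.24, -0.67, -0.0057, -0.0027, -0.0003, -1], [0.8, -0.23, -0.68, -0.0055, -0.0031, 0.0001, -1], [0.8, -0.24, -0.67, -0.0052, -0.0035, 0.0005, -1], [0.81, -0.23, -0.68, -0.005, -0.0037, 0.0009, -1], [0.8, -0.24, -0.67, -0.0046, -0.004, 0.0014, -1], 
--
# (0, 18, 100) 75 50 ik err 0.0 margin 0.34 [-0.15, 0.84, 0.17, 1.44, -0.11, 1.58, 1.63]
[0.0, 0.0, -0.0, -0.0047, -0.0007, 0.0173, -1], [0.0, 0.0, -0.0, -0.0046, -0.0007, 0.0173, -1], [0.0, 0.0, -0.0, -0.0047, -0.0008, 0.0173, -1], [0.0, 0.0, -0.0, -0.0046, -0.0007, 0.0174, -1], # (0, 36, 77) 75 50 ik err 0.0 margin 0.40 [-0.11, 0.84, 0.1, 1.49, -0.07, 1.52, 1.6]
[0.0, 0.0, -0.0, -0.0004, -0.0012, 0.0072, -1], [0.0, 0.0, -0.0, -0.0004, -0.0012, 0.0072, -1], [0.0, 0.0, -0.0, -0.0003, -0.0011, 0.0072, -1], [0.0, 0.0, -0.0, -0.0004, -0.0012, 0.0071, -1], 
--
```

Request:
apply_moves(
  moves=[
    [0,0,0,-0.0074,0,-0.0154,-1],
    [0,0,0,-0.0074,0,-0.0154,-1],
    [0,0,0,-0.0074,0,-0.0154,-1],
    [0,0,0,-0.0074,0,-0.0154,-1],
    [0.8,-0.24,-0.67,-0.006,0.001,-0.002,-1],
    [0.8,-0.24,-0.67,-0.006,0,-0.002,-1],
    [0.8,-0.24,-0.67,-0.006,0,-0.002,-1],
    [0.8,-0.24,-0.67,-0.006,-0.001,-0.002,-1],
  ],
)

```text
clock: 7.0
tcp_pos: [0.5704, 0.0049, 0.1992]
orientation: [-0.914, -2.068, -0.518]
contact_force: [0.8, 0.2, -0.4]
grip_width: 0.0002
gripper_force: 0.0
```

Request:
apply_moves(
  moves=[
    [0.8,-0.24,-0.67,-0.006,-0.001,-0.001,-1],
    [0.8,-0.24,-0.67,-0.006,-0.002,-0.001,-1],
    [0.8,-0.24,-0.67,-0.006,-0.002,-0.001,-1],
    [0.8,-0.24,-0.67,-0.006,-0.003,0,-1],
    [0.8,-0.24,-0.67,-0.006,-0.003,0,-1],
    [0.8,-0.24,-0.67,-0.005,-0.0035,0,-1],
    [0.8,-0.24,-0.67,-0.005,-0.004,0.001,-1],
    [0.8,-0.24,-0.67,-0.005,-0.004,0.001,-1],
  ],
)

```text
clock: 7.67
tcp_pos: [0.5894, -0.0283, 0.1658]
orientation: [0.017, -2.443, 0.018]
contact_force: [-0.9, 0.4, -0.3]
grip_width: 0.0004
gripper_force: 0.0
```

```bash
python3 -c "
from plan import *
log(); b=fit([(-1,-1,-1,-1)]); print(b[0][0],b[0][2])
plan([((0,18,100),75,50,0,4),((0,36,77),75,50,0,4)])
"
```

```text
0.6615064370869467 0.2875091890394264
carton frame now [-12.1 -12.4 165.8] dir [ 0.16  0.62 -0.77] F [-0.9  0.4 -0.3] t 7.67
# (0, 18, 100) 75 50 ik err 0.0 margin 0.34 [-0.13, 0.84, 0.14, 1.43, -0.09, 1.58, 1.62]
[-0.02, -0.0, -0.01, -0.0043, 0.0011, 0.0178, -1], [-0.02, -0.0, -0.01, -0.0044, 0.0011, 0.0178, -1], [-0.02, -0.0, -0.01, -0.0043, 0.001, 0.0178, -1], [-0.01, -0.0, -0.01, -0.0044, 0.001, 0.0178, -1], # (0, 36, 77) 75 50 ik err 0.0 margin 0.40 [-0.09, 0.84, 0.08, 1.49, -0.06, 1.52, 1.59]
[-0.0, -0.0, -0.0, -0.0004, -0.0012, 0.0072, -1], [-0.0, -0.0, -0.0, -0.0004, -0.0011, 0.0072, -1], [-0.0, -0.0, -0.0, -0.0003, -0.0012, 0.0072, -1], [-0.0, -0.0, -0.0, -0.0004, -0.0011, 0.0072, -1], 
--
```

Request:
apply_moves(
  moves=[
    [0,0,0,-0.0043,0.001,0.0178,-1],
    [0,0,0,-0.0043,0.001,0.0178,-1],
    [0,0,0,-0.0043,0.001,0.0178,-1],
    [0,0,0,-0.0043,0.001,0.0178,-1],
    [0,0,0,0,-0.001,0.0072,-1],
    [0,0,0,-0.001,-0.001,0.0072,-1],
    [0,0,0,0,-0.001,0.0072,-1],
    [0,0,0,0,-0.001,0.0072,-1],
  ],
)

```text
clock: 8.33
tcp_pos: [0.5384, -0.0286, 0.0779]
orientation: [0.012, -2.443, 0.014]
contact_force: [-0.1, -0.3, 0.4]
grip_width: 0.0003
gripper_force: 0.0
```

```bash
python3 -c "
from plan import *
a=grab_frame('side')[150:310,260:440]; b=grab_frame('scene')[150:310,230:410]
cv2.imwrite('pics/hookL.png',cv2.resize(np.hstack([a,b]),(792,352),interpolation=cv2.INTER_CUBIC))
plan([((0,45,98),75,50,0,4),((0,63,121),75,50,0,4),((0,73,147),75,50,0,4),((0,92,155),75,50,0,4),((0,118,148),75,50,0,4)])
"
```

```text
carton frame now [ 2.  37.7 77.4] dir [ 0.16  0.62 -0.76] F [-0.3  0.3  0.1] t 8.43
# (0, 45, 98) 75 50 ik err 0.0 margin 0.39 [-0.14, 0.81, 0.15, 1.51, -0.1, 1.53, 1.63]
[-0.01, -0.01, -0.02, 0.0046, -0.001, -0.0029, -1], [-0.01, -0.0, -0.02, 0.0045, -0.001, -0.0029, -1], [-0.01, -0.01, -0.01, 0.0046, -0.001, -0.0029, -1], [-0.0, -0.0, -0.02, 0.0045, -0.0009, -0.0028, -1], # (0, 63, 121) 75 50 ik err 0.0 margin 0.38 [-0.11, 0.75, 0.11, 1.55, -0.07, 1.54, 1.61]
[-0.0, -0.0, 0.0, 0.007, -0.0012, -0.0016, -1], [-0.0, -0.0, 0.0, 0.007, -0.0012, -0.0016, -1], [-0.0, -0.0, 0.0, 0.0071, -0.0011, -0.0016, -1], [-0.0, -0.0, 0.0, 0.007, -0.0012, -0.0017, -1], 
--
# (0, 73, 147) 75 50 ik err 0.0 margin 0.35 [-0.19, 0.71, 0.23, 1.57, -0.11, 1.57, 1.67]
[-0.0, -0.0, 0.0, 0.006, -0.0006, -0.0034, -1], [-0.0, -0.0, 0.0, 0.006, -0.0007, -0.0034, -1], [-0.0, -0.0, 0.0, 0.0061, -0.0006, -0.0034, -1], [-0.0, -0.0, 0.0, 0.006, -0.0007, -0.0035, -1], # (0, 92, 155) 75 50 ik err 0.0 margin 0.36 [-0.17, 0.68, 0.21, 1.62, -0.09, 1.56, 1.66]
[-0.0, -0.0, 0.0, 0.0048, -0.0012, 0.0014, -1], [-0.0, -0.0, 0.0, 0.0048, -0.0012, 0.0014, -1], [-0.0, -0.0, 0.0, 0.0048, -0.0012, 0.0015, -1], [-0.0, -0.0, 0.0, 0.0048, -0.0013, 0.0014, -1], 
--
# (0, 118, 148) 75 50 ik err 0.0 margin 0.41 [-0.26, 0.67, 0.35, 1.7, -0.14, 1.51, 1.74]
[-0.0, -0.0, 0.0, 0.0037, -0.0017, 0.0054, -1], [-0.0, -0.0, 0.0, 0.0037, -0.0017, 0.0054, -1], [-0.0, -0.0, 0.0, 0.0037, -0.0016, 0.0054, -1], [-0.0, -0.0, 0.0, 0.0037, -0.0017, 0.0053, -1],
```

View pics/hookL.png

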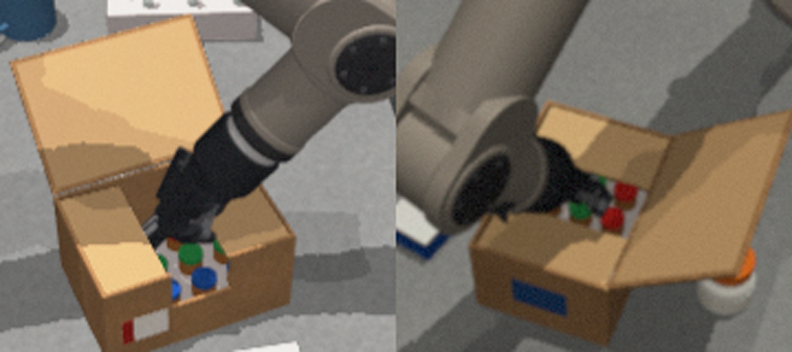

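The lid now rests leaning well back, and the fingertip is under the left flap's free edge at about (155,238) in the side crop. Lifting the flap.

Request:
apply_moves(
  moves=[
    [0,0,0,0.0046,-0.001,-0.0029,-1],
    [0,0,0,0.0046,-0.001,-0.0029,-1],
    [0,0,0,0.0046,-0.001,-0.0029,-1],
    [0,0,0,0.0046,-0.001,-0.0029,-1],
    [0,0,0,0.007,-0.0012,-0.0016,-1],
    [0,0,0,0.007,-0.0012,-0.0016,-1],
    [0,0,0,0.007,-0.0012,-0.0016,-1],
    [0,0,0,0.007,-0.0012,-0.0016,-1],
  ],
)

```text
clock: 9.1
tcp_pos: [0.5135, -0.0369, 0.1222]
orientation: [0.013, -2.441, 0.014]
contact_force: [0.1, 0.1, -0.7]
grip_width: 0.0003
gripper_force: 0.2
```

Request:
apply_moves(
  moves=[
    [0,0,0,0.006,-0.0007,-0.0034,-1],
    [0,0,0,0.006,-0.0007,-0.0034,-1],
    [0,0,0,0.006,-0.0007,-0.0034,-1],
    [0,0,0,0.006,-0.0007,-0.0034,-1],
    [0,0,0,0.0048,-0.0012,0.0014,-1],
    [0,0,0,0.0048,-0.0012,0.0014,-1],
    [0,0,0,0.0048,-0.0012,0.0014,-1],
    [0,0,0,0.0048,-0.0012,0.0014,-1],
  ],
)

```text
clock: 9.77
tcp_pos: [0.4857, -0.0445, 0.1554]
orientation: [0.013, -2.441, 0.014]
contact_force: [-0.1, -0.4, 0.4]
grip_width: -0.0
gripper_force: 0.1
```

```bash
python3 -c "
from plan import *
a=grab_frame('side')[150:310,260:440]; b=grab_frame('scene')[150:310,230:410]
cv2.imwrite('pics/liftL.png',cv2.resize(np.hstack([a,b]),(792,352),interpolation=cv2.INTER_CUBIC))
plan([((0,106,152),75,50,0,4),((0,124,145),75,50,0,4)])
"
```

```text
carton frame now [  0.5  92.  155.7] dir [ 0.16  0.62 -0.76] F [-0.2  0.4  0.3] t 9.87
# (0, 106, 152) 75 50 ik err 0.0 margin 0.38 [-0.15, 0.66, 0.19, 1.66, -0.08, 1.54, 1.66]
[-0.01, -0.01, -0.02, 0.002, -0.001, 0.0029, -1], [-0.01, -0.0, -0.01, 0.0019, -0.0011, 0.0029, -1], [-0.01, -0.01, -0.02, 0.002, -0.001, 0.0029, -1], [-0.0, -0.0, -0.01, 0.0019, -0.0011, 0.0028, -1], # (0, 124, 145) 75 50 ik err 0.0 margin 0.42 [-0.12, 0.64, 0.14, 1.7, -0.06, 1.5, 1.64]
[-0.0, -0.0, -0.0, 0.0022, -0.0012, 0.0041, -1], [-0.0, -0.0, -0.0, 0.0022, -0.0011, 0.0041, -1], [-0.0, -0.0, -0.0, 0.0022, -0.0012, 0.0042, -1], [-0.0, -0.0, -0.0, 0.0022, -0.0011, 0.0041, -1], 
--
```

View pics/liftL.png

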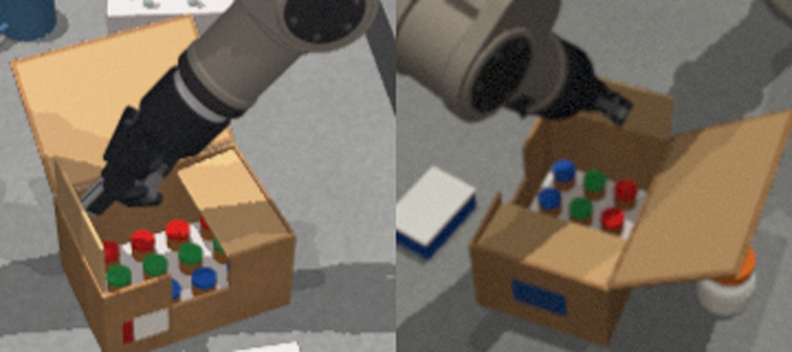

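The left flap is about upright with the finger behind it. I'll push it well past.

Request:
apply_moves(
  moves=[
    [0,0,0,0.002,-0.001,0.0029,-1],
    [0,0,0,0.002,-0.001,0.0029,-1],
    [0,0,0,0.002,-0.001,0.0029,-1],
    [0,0,0,0.002,-0.001,0.0029,-1],
    [0,0,0,0.0022,-0.0012,0.0045,-1],
    [0,0,0,0.0022,-0.0012,0.0045,-1],
    [0,0,0,0.0022,-0.0012,0.0045,-1],
    [0,0,0,0.0022,-0.0012,0.0045,-1],
  ],
)

```text
clock: 10.53
tcp_pos: [0.454, -0.0538, 0.1434]
orientation: [0.013, -2.442, 0.014]
contact_force: [0.1, 0.1, -0.3]
grip_width: -0.0002
gripper_force: 0.1
```

```bash
python3 -c "
from plan import *
plan([((0,130,141),75,50,0,4),((-10,90,190),60,55,0,4),((-10,20,185),-50,45,0,16)])
for az,phi in ((-45,40),(-50,45),(-55,45)):
  q=np.array([.6,.63,-.6,1.85,-.6,.55,.1])
  for P in ((-10,0,165),(0,-20,95),(0,-38,77),(0,-124,145)):
    x,e,m=ik(*pose(P,az,phi,0),q,n=3); q=x; print(az,phi,P,round(e,1),round(m,2),np.round(x,2))
"
```

```text
carton frame now [  0.4 124.8 143.4] dir [ 0.16  0.62 -0.76] F [ 0.1  0.1 -0.3] t 10.53
# (0, 130, 141) 75 50 ik err 0.0 margin 0.43 [-0.15, 0.64, 0.19, 1.72, -0.08, 1.49, 1.67]
[-0.01, -0.0, -0.01, 0.0005, -0.0004, 0.0012, -1], [-0.01, -0.01, -0.02, 0.0006, -0.0005, 0.0013, -1], [-0.01, -0.0, -0.01, 0.0005, -0.0004, 0.0012, -1], [-0.0, -0.01, -0.02, 0.0006, -0.0005, 0.0013, -1], # (-10, 90, 190) 60 55 ik err 0.0 margin 0.38 [0.06, 0.58, 0.0, 1.63, -0.11, 1.54, 1.42]
[-0.38, -0.21, 0.5, -0.0, 0.0002, -0.016, -1], [-0.38, -0.21, 0.5, -0.0004, 0.0008, -0.016, -1], [-0.38, -0.2, 0.49, -0.0006, 0.0015, -0.0159, -1], [-0.39, -0.21, 0.5, -0.0009, 0.0021, -0.0159, -1], 
--
# (-10, 20, 185) -50 45 ik err 0.0 margin 0.35 [0.92, 0.45, -0.68, 2.09, -0.86, 0.64, 0.42]
[-0.74, 0.07, 0.88, -0.0033, 0.0022, -0.0019, -1], [-0.74, 0.07, 0.88, -0.003, 0.0026, -0.0018, -1], [-0.74, 0.07, 0.88, -0.0028, 0.003, -0.0015, -1], [-0.74, 0.07, 0.88, -0.0025, 0.0034, -0.0013, -1], [-0.74, 0.07, 0.88, -0.0021, 0.0037, -0.0011, -1], [-0.74, 0.07, 0.88, -0.0018, 0.0039, -0.0008, -1], [-0.73, 0.07, 0.88, -0.0014, 
[... 656 characters left out ...]
  0.73 -0.55  2.   -1.05  0.59  0.77]
-45 40 (0, -124, 145) 0.0 0.46 [ 0.65  0.69 -0.55  1.83 -0.91  0.65  0.47]
-50 45 (-10, 0, 165) 0.0 0.37 [ 0.8   0.48 -0.57  2.07 -0.94  0.63  0.49]
-50 45 (0, -20, 95) 0.0 0.27 [ 0.85  0.67 -0.7   2.07 -0.9   0.44  0.53]
-50 45 (0, -38, 77) 0.0 0.27 [ 0.69  0.67 -0.52  2.05 -1.1   0.49  0.7 ]
-50 45 (0, -124, 145) 0.0 0.4 [ 0.56  0.62 -0.48  1.87 -0.91  0.57  0.36]
-55 45 (-10, 0, 165) 0.0 0.33 [ 0.91  0.49 -0.72  2.11 -0.93  0.51  0.42]
-55 45 (0, -20, 95) 0.0 0.22 [ 0.78  0.62 -0.62  2.12 -1.15  0.41  0.68]
-55 45 (0, -38, 77) 0.0 0.19 [ 0.75  0.67 -0.61  2.09 -1.18  0.39  0.72]
-55 45 (0, -124, 145) 0.0 0.3 [ 0.49  0.58 -0.4   1.92 -1.07  0.53  0.42]
```

Request:
apply_moves(
  moves=[
    [0,0,0,0.0005,-0.0004,0.0015,-1],
    [0,0,0,0.0005,-0.0004,0.0015,-1],
    [0,0,0,0.0005,-0.0004,0.0015,-1],
    [0,0,0,0.0005,-0.0004,0.0015,-1],
    [-0.38,-0.21,0.5,0,0,-0.016,-1],
    [-0.38,-0.21,0.5,0,0.001,-0.016,-1],
    [-0.38,-0.21,0.5,-0.001,0.001,-0.016,-1],
    [-0.38,-0.21,0.5,-0.001,0.002,-0.016,-1],
  ],
)

```text
clock: 11.2
tcp_pos: [0.4912, -0.0545, 0.1899]
orientation: [-0.323, -2.515, -0.09]
contact_force: [0.3, -0.2, -0.7]
grip_width: 0.0003
gripper_force: 0.0
```

Request:
apply_moves(
  moves=[
    [-0.74,0.07,0.88,-0.003,0.002,-0.002,-1],
    [-0.74,0.07,0.88,-0.003,0.003,-0.002,-1],
    [-0.74,0.07,0.88,-0.003,0.003,-0.0015,-1],
    [-0.74,0.07,0.88,-0.0025,0.003,-0.001,-1],
    [-0.74,0.07,0.88,-0.002,0.004,-0.001,-1],
    [-0.74,0.07,0.88,-0.002,0.004,-0.001,-1],
    [-0.74,0.07,0.88,-0.001,0.004,0,-1],
    [-0.74,0.07,0.88,-0.001,0.004,0,-1],
  ],
)

```text
clock: 11.87
tcp_pos: [0.5243, -0.0451, 0.1865]
orientation: [-1.437, -2.094, -0.568]
contact_force: [-0.7, 0.0, 1.1]
grip_width: 0.0001
gripper_force: 0.0
```

Request:
apply_moves(
  moves=[
    [-0.74,0.07,0.88,-0.001,0.0043,0,-1],
    [-0.74,0.07,0.88,0,0.0044,0,-1],
    [-0.74,0.07,0.88,0,0.0043,0.001,-1],
    [-0.74,0.07,0.88,0.001,0.0042,0.001,-1],
    [-0.74,0.07,0.88,0.001,0.004,0.0015,-1],
    [-0.74,0.07,0.88,0.001,0.004,0.002,-1],
    [-0.74,0.07,0.88,0.0016,0.0035,0.002,-1],
    [-0.74,0.07,0.88,0.002,0.003,0.002,-1],
  ],
)

```text
clock: 12.53
tcp_pos: [0.5575, -0.0365, 0.1845]
orientation: [-2.325, -1.213, -0.958]
contact_force: [0.3, 1.4, 0.9]
grip_width: -0.0001
gripper_force: 0.0
```

```bash
python3 -c "
from plan import *
a=grab_frame('side')[150:310,260:440]; b=grab_frame('scene')[150:310,230:410]
cv2.imwrite('pics/mid.png',cv2.resize(np.hstack([a,b]),(792,352),interpolation=cv2.INTER_CUBIC))
plan([((0,-5,125),-50,45,0,8),((0,-22,90),-50,45,0,4),((0,-37,77),-50,45,0,4)])
"
```

```text
carton frame now [ -8.7  21.8 184.5] dir [ 0.45 -0.54 -0.71] F [-0.   0.9 -0.8] t 12.63
# (0, -5, 125) -50 45 ik err 0.0 margin 0.26 [0.65, 0.52, -0.42, 2.1, -1.11, 0.61, 0.68]
[0.01, 0.01, -0.01, -0.0029, 0.0013, 0.0076, -1], [0.01, 0.01, -0.01, -0.0029, 0.0013, 0.0076, -1], [0.01, 0.0, -0.0, -0.0029, 0.0013, 0.0076, -1], [0.01, 0.01, -0.01, -0.0029, 0.0013, 0.0076, -1], [0.01, 0.0, -0.0, -0.0029, 0.0013, 0.0076, -1], [0.01, 0.01, -0.01, -0.003, 0.0013, 0.0076, -1], [0.01, 0.0, -0.0, -0.0029, 0.0013, 0.0075, -1], [0.01, 0.01, -0.01, -0.003, 0.0012, 0.0076, -1], 
--
# (0, -22, 90) -50 45 ik err 0.0 margin 0.32 [0.74, 0.64, -0.56, 2.07, -1.05, 0.49, 0.66]
[-0.0, -0.0, 0.0, -0.0039, 0.0027, 0.0085, -1], [-0.0, -0.0, 0.0, -0.0039, 0.0027, 0.0085, -1], [-0.0, -0.0, 0.0, -0.0039, 0.0028, 0.0085, -1], [-0.0, -0.0, 0.0, -0.0039, 0.0027, 0.0084, -1], # (0, -37, 77) -50 45 ik err 0.0 margin 0.28 [0.7, 0.67, -0.53, 2.05, -1.09, 0.49, 0.69]
[-0.0, -0.0, 0.0, -0.0003, 0.0024, 0.0043, -1], [-0.0, -0.0, 0.0, -0.0002, 0.0024, 0.0043, -1], [-0.0, -0.0, 0.0, -0.0003, 0.0024, 0.0044, -1], [-0.0, -0.0, 0.0, -0.0002, 0.0025, 0.0043, -1], 
--
```

View pics/mid.png

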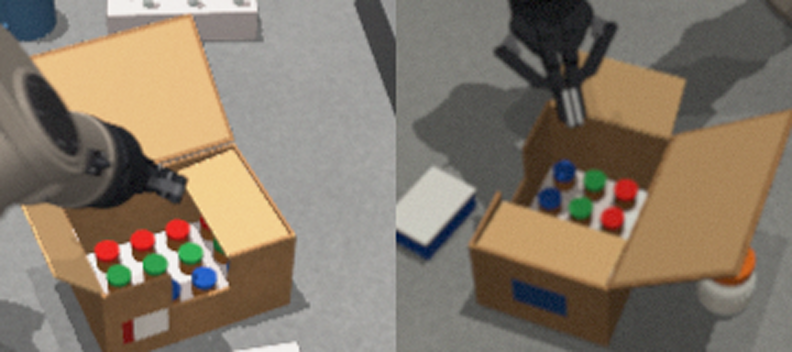

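The left flap leans well outwards, the lid rests back, and the carton and bystanders haven't moved. The fingertip is above the gap at about (175,185) in the side crop. Now the right flap, keeping a little more clearance at its edge.

```bash
python3 -c "
from plan import *
plan([((0,-4,115),-50,45,0,8),((0,-14,90),-50,45,0,4),((0,-33,74),-50,45,0,4),((0,-42,95),-50,45,0,4),((0,-61,117),-50,45,0,4),((0,-72,145),-50,45,0,4),((0,-90,155),-50,45,0,4),((0,-106,152),-50,45,0,4),((0,-128,143),-50,45,0,4)])
"
```

```text
carton frame now [ -8.7  21.8 184.5] dir [ 0.45 -0.54 -0.71] F [-0.   0.9 -0.8] t 12.63
# (0, -4, 115) -50 45 ik err 0.0 margin 0.24 [0.66, 0.54, -0.42, 2.11, -1.13, 0.6, 0.7]
[0.01, 0.01, -0.01, -0.0039, 0.0012, 0.0084, -1], [0.01, 0.01, -0.01, -0.0039, 0.0012, 0.0084, -1], [0.01, 0.0, -0.0, -0.0039, 0.0012, 0.0084, -1], [0.01, 0.01, -0.01, -0.0038, 0.0012, 0.0084, -1], [0.01, 0.0, -0.0, -0.0039, 0.0012, 0.0084, -1], [0.01, 0.01, -0.01, -0.0039, 0.0012, 0.0084, -1], [0.01, 0.0, -0.0, -0.0038, 0.0012, 0.0084, -1], [0.01, 0.01, -0.01, -0.0039, 0.0013, 0.0084, -1], 
--
# (0, -14, 90) -50 45 ik err 0.0 margin 0.32 [0.77, 0.64, -0.58, 2.09, -1.04, 0.49, 0.66]
[-0.0, -0.0, 0.0, -0.0031, 0.0016, 0.0058, -1], [-0.0, -0.0, 0.0, -0.0031, 0.0016, 0.0058, -1], [-0.0, -0.0, 0.0, -0.003, 0.0016, 0.0058, -1], [-0.0, -0.0, 0.0, -0.0031, 0.0016, 0.0057, -1], # (0, -33, 74) -50 45 ik err 0.0 margin 0.29 [0.72, 0.68, -0.55, 2.05, -1.08, 0.48, 0.69]
[-0.0, -0.0, 0.0, -0.0003, 0.0031, 0.0054, -1], [-0.0, -0.0, 0.0, -0.0002, 0.003, 0.0054, -1], [-0.0, -0.0, 0.0, -0.0003, 0.0031, 0.0054, -1], [-0.0, -0.0,
[... 1030 characters left out ...]
-0.0, 0.0, 0.0042, 0.0029, 0.0006, -1], [-0.0, -0.0, 0.0, 0.0042, 0.0029, 0.0007, -1], [-0.0, -0.0, 0.0, 0.0042, 0.0029, 0.0006, -1], 
--
# (0, -106, 152) -50 45 ik err 0.0 margin 0.41 [0.59, 0.59, -0.49, 1.9, -0.92, 0.58, 0.37]
[-0.0, -0.0, 0.0, 0.0016, 0.0026, 0.0027, -1], [-0.0, -0.0, 0.0, 0.0017, 0.0026, 0.0027, -1], [-0.0, -0.0, 0.0, 0.0016, 0.0025, 0.0027, -1], [-0.0, -0.0, 0.0, 0.0017, 0.0026, 0.0027, -1], # (0, -128, 143) -50 45 ik err 0.0 margin 0.41 [0.55, 0.62, -0.47, 1.86, -0.92, 0.58, 0.36]
[-0.0, -0.0, 0.0, 0.0014, 0.0035, 0.0046, -1], [-0.0, -0.0, 0.0, 0.0014, 0.0035, 0.0046, -1], [-0.0, -0.0, 0.0, 0.0014, 0.0036, 0.0046, -1], [-0.0, -0.0, 0.0, 0.0013, 0.0035, 0.0045, -1], 
--
```

Request:
apply_moves(
  moves=[
    [0,0,0,-0.0039,0.0012,0.0084,-1],
    [0,0,0,-0.0039,0.0012,0.0084,-1],
    [0,0,0,-0.0039,0.0012,0.0084,-1],
    [0,0,0,-0.0039,0.0012,0.0084,-1],
    [0,0,0,-0.0039,0.0012,0.0084,-1],
    [0,0,0,-0.0039,0.0012,0.0084,-1],
    [0,0,0,-0.0039,0.0012,0.0084,-1],
    [0,0,0,-0.0039,0.0012,0.0084,-1],
  ],
)

```text
clock: 13.3
tcp_pos: [0.5811, -0.0204, 0.1136]
orientation: [-2.317, -1.224, -0.957]
contact_force: [0.8, -0.7, -0.4]
grip_width: -0.0
gripper_force: 0.0
```

Request:
apply_moves(
  moves=[
    [0,0,0,-0.0031,0.0016,0.0058,-1],
    [0,0,0,-0.0031,0.0016,0.0058,-1],
    [0,0,0,-0.0031,0.0016,0.0058,-1],
    [0,0,0,-0.0031,0.0016,0.0058,-1],
    [0,0,0,0,0.003,0.0054,-1],
    [0,0,0,0,0.003,0.0054,-1],
    [0,0,0,0,0.003,0.0054,-1],
    [0,0,0,0,0.003,0.0054,-1],
  ],
)

```text
clock: 13.97
tcp_pos: [0.6074, -0.0127, 0.073]
orientation: [-2.319, -1.222, -0.954]
contact_force: [-7.8, -3.9, -0.3]
grip_width: 0.0004
gripper_force: 3.6
```

```bash
python3 -c "
from plan import *
plan([((0,-42,95),-50,45,0,4),((0,-61,117),-50,45,0,4)])
"
```

```text
carton frame now [ -2.1 -34.   73. ] dir [ 0.45 -0.54 -0.71] F [-7.8 -3.9 -0.3] t 13.97
# (0, -42, 95) -50 45 ik err 0.0 margin 0.30 [0.75, 0.66, -0.61, 2.03, -0.97, 0.47, 0.56]
[0.02, 0.02, -0.01, 0.0052, 0.0009, -0.0026, -1], [0.02, 0.02, -0.01, 0.0052, 0.0009, -0.0026, -1], [0.02, 0.01, -0.0, 0.0052, 0.0009, -0.0026, -1], [0.01, 0.02, -0.01, 0.0052, 0.0009, -0.0025, -1], # (0, -61, 117) -50 45 ik err 0.0 margin 0.35 [0.7, 0.62, -0.57, 1.99, -0.95, 0.52, 0.5]
[0.0, -0.0, 0.0, 0.0065, 0.0031, -0.0013, -1], [0.0, -0.0, 0.0, 0.0065, 0.003, -0.0013, -1], [0.0, -0.0, 0.0, 0.0064, 0.0031, -0.0013, -1], [0.0, -0.0, 0.0, 0.0065, 0.003, -0.0014, -1], 
--
```

The 8.7 N is horizontal, so the finger is bearing on the flap's edge. I'll back off slightly while rising and check the carton's position.

```bash
cat > chk.py <<'E'
from plan import *
def chk(names=("side","scene")):
    for n in names:
        im=grab_frame(n); cv2.imwrite(f"/tmp/{n}.png",im); a=cv2.imread(f"pics/{n}0.png")
        # image shift of lower carton wall patch vs. start
        B=proj(c2w([[-.075,.09,.02],[-.075,-.09,.02],[-.075,.09,.06],[-.075,-.09,.06]] if n=="side" else [[.06,-.105,.02],[-.06,-.105,.02],[.06,-.105,.08],[-.06,-.105,.08]],CP),n)
        u0,v0=B.min(0).astype(int);u1,v1=B.max(0).astype(int); t=a[v0:v1,u0:u1]
        s=im[v0-12:v1+12,u0-12:u1+12]; m=cv2.matchTemplate(s,t,cv2.TM_CCOEFF_NORMED); _,b,_,l=cv2.minMaxLoc(m); print(n,"shift px",l[0]-12,l[1]-12,round(b,2),"mm/px ~1.9")
E
python3 -c "
from chk import *
chk()
plan([((0,-31,84),-50,45,0,2),((0,-42,100),-50,45,0,3),((0,-61,120),-50,45,0,3)])
"
```

```text
side shift px 0 0 0.78 mm/px ~1.9
scene shift px 1 1 0.96 mm/px ~1.9
carton frame now [ -1.9 -34.1  72.8] dir [ 0.45 -0.54 -0.71] F [-3.1 -1.3 -0.2] t 14.07
# (0, -31, 84) -50 45 ik err 0.0 margin 0.29 [0.78, 0.67, -0.62, 2.05, -0.99, 0.46, 0.61]
[0.04, 0.03, -0.02, 0.0035, -0.0017, -0.0044, -1], [0.03, 0.04, -0.01, 0.0035, -0.0017, -0.0044, -1], # (0, -42, 100) -50 45 ik err 0.0 margin 0.32 [0.73, 0.64, -0.58, 2.03, -0.99, 0.49, 0.57]
[0.0, -0.0, -0.0, 0.0058, 0.0023, -0.0018, -1], [0.0, -0.0, -0.0, 0.0057, 0.0024, -0.0018, -1], [0.0, -0.0, -0.0, 0.0058, 0.0023, -0.0017, -1], # (0, -61, 120) -50 45 ik err 0.0 margin 0.35 [0.7, 0.62, -0.57, 1.99, -0.95, 0.52, 0.49]
[0.0, -0.0, -0.0, 0.0081, 0.0041, -0.0013, -1], [0.0, -0.0, -0.0, 0.0082, 0.0041, -0.0013, -1], [0.0, -0.0, -0.0, 0.0081, 0.0041, -0.0013, -1], 
--
```

Carton shift is about 2 mm at most, which is fine. Lifting the right flap.

Request:
apply_moves(
  moves=[
    [0,0,0,0.0035,-0.0017,-0.0044,-1],
    [0,0,0,0.0035,-0.0017,-0.0044,-1],
    [0,0,0,0.0058,0.0023,-0.0018,-1],
    [0,0,0,0.0058,0.0023,-0.0018,-1],
    [0,0,0,0.0058,0.0023,-0.0018,-1],
    [0,0,0,0.0081,0.0041,-0.0013,-1],
    [0,0,0,0.0081,0.0041,-0.0013,-1],
    [0,0,0,0.0081,0.0041,-0.0013,-1],
  ],
)

```text
clock: 14.73
tcp_pos: [0.6324, -0.0035, 0.1233]
orientation: [-2.318, -1.221, -0.957]
contact_force: [-12.6, -4.0, 11.4]
grip_width: 0.0003
gripper_force: 9.4
```

Request:
apply_moves(
  moves=[
    [0,0,0,0.0064,0.0018,-0.0035,-1],
    [0,0,0,0.0064,0.0018,-0.0035,-1],
    [0,0,0,0.0064,0.0018,-0.0035,-1],
    [0,0,0,0.0064,0.0018,-0.0035,-1],
    [0,0,0,0.0042,0.0029,0.0007,-1],
    [0,0,0,0.0042,0.0029,0.0007,-1],
    [0,0,0,0.0042,0.0029,0.0007,-1],
    [0,0,0,0.0042,0.0029,0.0007,-1],
  ],
)

```text
clock: 15.4
tcp_pos: [0.6617, 0.0048, 0.1595]
orientation: [-2.319, -1.221, -0.956]
contact_force: [-0.4, 0.4, 0.2]
grip_width: 0.0
gripper_force: 0.1
```

Request:
apply_moves(
  moves=[
    [0,0,0,0.0016,0.0026,0.0027,-1],
    [0,0,0,0.0016,0.0026,0.0027,-1],
    [0,0,0,0.0016,0.0026,0.0027,-1],
    [0,0,0,0.0016,0.0026,0.0027,-1],
    [0,0,0,0.0014,0.0035,0.0046,-1],
    [0,0,0,0.0014,0.0035,0.0046,-1],
    [0,0,0,0.0014,0.0035,0.0046,-1],
    [0,0,0,0.0014,0.0035,0.0046,-1],
  ],
)

```text
clock: 16.07
tcp_pos: [0.6985, 0.0147, 0.147]
orientation: [-2.319, -1.221, -0.957]
contact_force: [0.7, -0.1, 0.2]
grip_width: 0.0002
gripper_force: 0.1
```

```bash
python3 -c "
from chk import *
chk()
plan([((-20,-70,200),-40,45,0,8),((-60,0,300),-30,45,0,8)])
"
```

```text
side shift px 0 0 0.68 mm/px ~1.9
scene shift px 1 2 0.55 mm/px ~1.9
carton frame now [-1.000e-01 -1.293e+02  1.469e+02] dir [ 0.45 -0.54 -0.71] F [ 0.1  0.  -0.3] t 16.17
# (-20, -70, 200) -40 45 ik err 0.0 margin 0.60 [0.83, 0.61, -0.73, 1.81, -0.56, 0.77, 0.2]
[0.16, 0.01, -0.15, -0.0005, -0.0028, -0.0099, -1], [0.16, 0.01, -0.15, -0.0005, -0.0029, -0.0098, -1], [0.16, 0.01, -0.15, -0.0004, -0.0031, -0.0098, -1], [0.16, 0.0, -0.15, -0.0003, -0.0033, -0.0097, -1], [0.15, 0.01, -0.15, -0.0003, -0.0035, -0.0096, -1], [0.16, 0.0, -0.15, -0.0002, -0.0036, -0.0096, -1], [0.15, 0.01, -0.15, -0.0001, -0.0038, -0.0095, -1], [0.16, 0.0, -0.15, -0.0001, -0.0039, -0.0095, -1], 
--
# (-60, 0, 300) -30 45 ik err 0.0 margin 0.57 [1.02, 0.53, -0.84, 1.69, -0.44, 1.12, 0.22]
[0.15, 0.0, -0.15, 0.0021, -0.0035, -0.0155, -1], [0.15, 0.0, -0.15, 0.0022, -0.0037, -0.0155, -1], [0.15, 0.0, -0.15, 0.0023, -0.0039, -0.0154, -1], [0.15, 0.0, -0.15, 0.0023, -0.0041, -0.0153, -1], [0.14, 0.0, -0.15, 0.0024, -0.0043, -0.0153, -1], [0.14, 0.0, -0.14, 0.0025, -0.0045, -0.0152, -1], [0.15, 0.0, -0.15, 0.0025, -0.0047, -0.0152, -1], [0.14, 0.0, -0.14, 0.0026, -0.0049, -0.015, -1], 
--
```

The force signs in mid-lift (up on the tool) are suspicious. I'll retract and then look at the whole scene.

Request:
apply_moves(
  moves=[
    [0.16,0,-0.15,0,-0.003,-0.0098,-1],
    [0.16,0,-0.15,0,-0.003,-0.0098,-1],
    [0.16,0,-0.15,0,-0.003,-0.0098,-1],
    [0.16,0,-0.15,0,-0.003,-0.0098,-1],
    [0.16,0,-0.15,0,-0.0035,-0.0096,-1],
    [0.16,0,-0.15,0,-0.0035,-0.0096,-1],
    [0.16,0,-0.15,0,-0.004,-0.0095,-1],
    [0.16,0,-0.15,0,-0.004,-0.0095,-1],
  ],
)

```text
clock: 16.83
tcp_pos: [0.6468, -0.0194, 0.2027]
orientation: [-2.16, -1.401, -0.886]
contact_force: [-1.3, 0.3, 0.2]
grip_width: 0.0
gripper_force: 0.0
```

Request:
apply_moves(
  moves=[
    [0.15,0,-0.15,0.0022,-0.004,-0.0155,-1],
    [0.15,0,-0.15,0.0022,-0.004,-0.0155,-1],
    [0.15,0,-0.15,0.0022,-0.004,-0.0155,-1],
    [0.15,0,-0.15,0.0022,-0.004,-0.0155,-1],
    [0.15,0,-0.15,0.0022,-0.004,-0.0155,-1],
    [0.15,0,-0.15,0.0022,-0.004,-0.0155,-1],
    [0.15,0,-0.15,0.0022,-0.004,-0.0155,-1],
    [0.15,0,-0.15,0.0022,-0.004,-0.0155,-1],
  ],
)

```text
clock: 17.5
tcp_pos: [0.5918, -0.0792, 0.3036]
orientation: [-1.998, -1.564, -0.818]
contact_force: [-0.1, -0.3, -0.2]
grip_width: -0.0003
gripper_force: 0.0
```

```bash
python3 -c "
from chk import *
chk()
a=cv2.imread('/tmp/side.png')[150:330,240:440]; b=cv2.imread('/tmp/scene.png')[150:330,220:420]
cv2.imwrite('pics/R1.png',cv2.resize(np.hstack([a,b]),(800,360),interpolation=cv2.INTER_CUBIC))
"
```

```text
side shift px 0 0 0.71 mm/px ~1.9
scene shift px -1 1 0.56 mm/px ~1.9
```

View pics/R1.png

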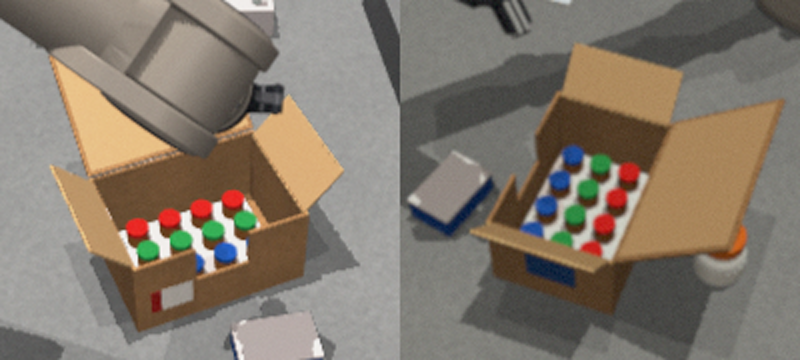

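All three flaps stand open, with vials exposed; the right flap's free edge runs (288,97)–(342,170) and the left one's (52,167)–(95,252) in the side crop. Next I'll get the flap angles and carton pose from these corners.

```bash
python3 -c "
from kin import *
obs=[('side',384,198.5,'R',1),('side',411,235,'R',-1),('side',266,233.5,'L',1),('side',287.5,276,'L',-1),('scene',256.5,266.5,'R',-1),('scene',322.5,285.5,'R',1),('scene',306.5,172,'L',-1),('scene',361,186,'L',1),
('side',310,315,'C',(-75,105,0)),('side',392.5,286,'C',(-75,-105,0))]
C={n:calibration(n) for n in('side','scene')}
def f(k):
    e=[];p=CP+[k[0],k[1],k[2]]
    for n,u,v,t,s in obs:
        if t=='C': P=s
        else:
            th=k[3] if t=='L' else k[4]; y=101-68*np.cos(th); P=(69*s,y if t=='L' else -y,106+68*np.sin(th))
        e+=list(proj(c2w([np.array(P)/1000],p),n,C[n])[0]-[u,v])
    return e+[k[2]/.02]
z=least_squares(f,[0,0,0,2,2]); print(np.round(z.x,4),np.round(z.fun,1))
"
```

```text
[-3.0000e-04  8.0000e-04  2.8100e-02  2.3332e+00  2.3280e+00] [-1.3 -3.4  0.5 -2.5 -1.6 -1.3 -1.5 -0.9 -1.   0.4 -4.1  0.3 -1.3 -0.7
 -0.9 -0.8 -0.1  0.1 -1.2 -0.6  1.4]
```

```bash
python3 -c "
from bench import order; print(order.hand_in())"
```

```text
the job is handed in; nothing more can be done
None
```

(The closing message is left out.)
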